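Prop the sprung hatch with the wedge and fetch the top cap

TASK

Prop the chest's clear, spring-closing swing hatch open: push the orange wedge straight down, sloping face towards the hatch's red post, into the gap between the steel stop and that post until its foot is fully down on the chest's top, and let go. Then reach into the uncovered mouth, lift out the aluminium top cap by its brass stem and stand it upright in the middle of the green tray, leaving the hatch propped.

Things in the scene. Friction and masses are not known exactly. Their poses are not given: they have to be found in the camera images.
- gap (a point): Mid-point of the 26 mm gap between fixed steel stop (upright plate, 60 wide in y, 80 high, face 13 mm to -x) and the closed hatch's red post (14 round, 75 high, face 13 mm to +x, hatch edge below it likewise), on the fixed blue chest's white top, 90 mm up. z up, x from stop to post (away from robot), y left along chest. Mouth: x 17 to 118, y -215 to -55 mm from here. Cheek 25 high at y -35.
- hatch (a joint): Clear flat hatch, 115 x 298 x 8 mm, red front edge, 3 mm above the chest's top, on a vertical pin at its left end (13, 40 mm in x, y from point gap). 0 rad = closed over the mouth; grows as it swings away from the robot. A spring closes it, 1 to 2 N at the post. The seated wedge, its top 120 mm above the chest's top, holds it at about 0.7 rad, uncovering the cap.
- wedge_center (a point): Orange wedge, 120 high, 40 wide (y), 0.2 kg, upright in a fixed 51 mm high wooden stand; lifts straight out. Point: half-way up (60 mm over the foot), on the grip's axis. z up, x to its sloping side. Grip: top 40 mm, 24 (x) by 36 (y). Back face upright at x -25. Foot x -25 to -13; front slopes out to x +27 at 60 mm up, then upright to 80 mm.
- cap_center (a point): Top cap standing upright in the chest under the hatch: aluminium disc 50 mm across, 22 high, with a brass stem 18 across, 48 long on top; 70 mm high, 0.18 kg. Point: on its axis half-way up, 35 mm above its underside; z up along the stem. Stem top 12 mm below the chest's top surface. Grip the stem with fingers along the chest's y, where the mouth is long.
- tray_floor (a point): Green open tray, 150 x 150 mm outside, walls 5 mm thick and 22 mm high, fixed to the table. Point: centre of its inner floor, 5 mm above the table; z up.

How it is judged:
On the way, in this order (a step that is already met when the one before it is completed fails the run):
1. The wedge, let go, stands fully down in the gap and holds the hatch open (value of joint hatch above 0.5 rad and z of wedge_center in the frame of gap below 0.074 m and horizontal distance between wedge_center and gap below 0.045 m and angle between wedge_center's own z axis and vertical below 0.3 rad and contact force between the fingers and wedge below 0.1 N and contact force between each of the arm, the fingers and hatch below 0.1 N), for 0.3 s.
2. The top cap is lifted out of the chest past the propped hatch (z of cap_center in the frame of gap above 0.045 m and value of joint hatch above 0.5 rad), for 0.1 s.
At the end, for the whole second after the job is handed in: The released wedge stands upright (within 17 degrees), foot down within 14 mm and within 45 mm of the gap point, holding the hatch open over 0.5 rad; the aluminium cap stands still, upright (within 8 degrees), on the green tray's floor within 35 mm of its centre (value of joint hatch above 0.5 rad and z of wedge_center in the frame of gap below 0.074 m and horizontal distance between wedge_center and gap below 0.045 m and angle between wedge_center's own z axis and vertical below 0.3 rad and horizontal distance between cap_center and tray_floor below 0.035 m and z of cap_center in the frame of tray_floor below 0.045 m and angle between cap_center's own z axis and vertical below 0.15 rad and linear speed of cap below 0.02 m/s); the robot touches nothing.
It also fails if it takes over 53 s, if anything falls off the work surface, if the arm or the gripper's body presses on something with over 40 N, if the wrist force passes 120 N, or if a joint passes its speed limit or range.

ROBOT

A 6-joint arm with a two-finger parallel gripper is mounted at the origin on the work surface. World frame = base frame: x ahead of the robot, y to its left, z up, the work surface at z = 0. Lengths are in m, angles in rad, forces in N, time in s.
With the tool pointing down it reaches from about 0.25 to 0.775 m from the base axis. Payload 4 kg.
Tool frame: the origin (TCP) lies on the centre line of the jaws, within the pads' length; the fingertips stand 14 mm ahead of it and the grasp point (between the pads) lies 5 mm behind it; y points along the fingers, x is the direction in which the jaws open and shut, and the axes are right-handed (so a half turn about y gives the same grasp; the last joint's range is limited). The gripper opens to 85 mm and grips with 20 to 120 N. Pads are 22 mm wide; open, the fingers measure 114 mm over their backs; the gripper's body (76 mm by 85 mm) begins 54 mm behind the grasp point. The pads swing forward as they close: fully open they stand 13 mm farther back than shut.
Start: joints at [1.222, 0.087, 1.371, -0, 1.684, -0.103], TCP at [0.134, 0.533, 0.214] pointing down, gripper open.
Joint ranges: [-3.1, 3.1], [-0.76, 2.03], [0.27, 2.55], [-1.08, 4.22], [0.17, 2.65], [-2.57, 2.57]. Speed limits (rad/s): [2.79, 2.79, 3.14, 3.14, 3.14, 3.14].

INTERFACE

Orientations are given as a rotation vector (axis times angle).
In Python, from plant import get_obs, grab_frame, get_calibration, finish_job gives the robot as it stands.
- The arm moves only by the tool servo_tool, never from a script. Its argument "plan" is a list of rows, each a list of 7 numbers: the opening in per cent of the stroke, from 0 (shut) to 100 (fully open), then the shift along the tool's x, y, z in m, then the turn, a rotation vector about the tool's x, y, z in degrees. In form: [[claw, x, y, z, ax, ay, az], ...]. A call has 1 to 20 rows; each row is the pose to reach, as a shift and turn from the pose commanded when the call began, along the tool's axes at that moment; what a row does not reach only later rows make up. A row lasts 1/12 s, in which the tool goes at most 41.7 mm and 7.16 degrees, less where a joint would pass 70% of its speed; a pose out of reach is approached as far as the arm can. A call with a gripper value outside its range is refused whole. The fingers move at their own pace and stop on an object; the grip force is fixed at half the most. Time passes only in rows, so rows that repeat a pose let the fingers close. It gives the time, the measured TCP pose, the force and the opening at its end, in the units of the state.
- get_obs(): the state, without advancing time (a new reading comes with each control period).
- grab_frame(name): name is "scene" or "top" or "wrist"; returns the picture (384x512x3 uint8, blue, green, red); there is no depth.
- get_calibration(name): a dict with "fx", "fy", "cx", "cy" (pixels), "origin" and "orientation" of the camera in the world. Camera axes: x right, y up, looking along -z (the intrinsics and any distortion apply to the point x, -y, -z); pixel columns grow to the right and rows downward; lengths in m; the calibration is good to about 2 mm. A picture is of the moment at which its call begins: read the wrist's pose just before it. get_calibration takes no time and is no camera call; for the wrist camera it gives the pose at the moment of the call.
- finish_job(): hands the job in, once; it reports no verdict.
The state is a dict: "time_s": time; "joint_pos": joint angles; "joint_vel": joint speeds; "joint_torque": joint torques, N m; "tcp_pos": TCP position; "tool_rot": TCP orientation; "wrist_force": force on the tool from outside, world axes, zero at the start; "moment": the same for the moment, N m; "opening": finger opening in m.
Only numpy, scipy, OpenCV 4.12 (cv2) and the standard library are available. Lean on these libraries where they do the work, as an engineer would, in place of code of your own. Each camera call takes 0.05 s, during which the arm holds its last target.

## Working session

There is one attempt and no reset: what is moved stays moved. The work goes in short steps, Python scripts to look and compute and a tool call to move; the robot and the scene stay as the last step left them, time stands still between calls to the robot, and variables do not carry over. Pictures are saved under pics/ and viewed, and the job is handed in when it is done.

Besides the shell and the picture viewer there is one more tool, called by a JSON object that holds its "method" and its "body", one argument or row to a line. servo_tool: Moves the arm, as the interface text tells. Its arguments: {"type":"object","properties":{"plan":{"type":"array"}},"required":["plan"]}

```bash
mkdir -p pics; ls; python3 - <<'E'
from plant import *
import cv2
print(get_obs())
for n in("scene","top","wrist"):
    print(n,get_calibration(n)); cv2.imwrite(f"pics/{n}0.png",grab_frame(n))
E
```

```text
pics
{'time_s': 0.0, 'joint_pos': array([ 1.22188894e+00,  8.79915332e-02,  1.37227701e+00,  3.38742795e-06,
        1.68358561e+00, -1.03090128e-01]), 'joint_vel': array([-0.00197065,  0.00128153,  0.00077333, -0.00137519,  0.00191791,
        0.00045925]), 'joint_torque': array([-3.13618266e-04, -3.51850998e+01, -3.13281226e+01, -1.96408332e-04,
        1.04366813e-02,  1.47754014e-05]), 'tcp_pos': array([0.133656  , 0.53296075, 0.21280765]), 'tool_rot': array([-1.31673602, -1.02480834,  1.02800994]), 'wrist_force': array([0.03650606, 0.18654977, 0.60170093]), 'moment': array([-0.00081675,  0.06296553, -0.01475376]), 'opening': 0.08556791676021826}
scene {'fx': 407.296376428854, 'fy': 407.296376428854, 'cx': 258.62798426902475, 'cy': 191.36065428631147, 'origin': array([ 0.82295065, -0.31648386,  0.86215364]), 'orientation': array([0.51838934, 0.17678059, 0.66310675])}
top {'fx': 472.49280282728955, 'fy': 472.49280282728955, 'cx': 253.51225363238612, 'cy': 189.81629218772284, 'origin': array([0.36622672, 0.02552767, 1.13527848]), 'orientation': array([ 0.11290497, -0.11302307, -1.58392292])}
wrist {'fx': 319.6413116152682, 'fy': 319.6413116152682, 'cx': 256.11283234630037, 'cy': 194.9109832315431, 'origin': array([0.05187123, 0.55451228, 0.37287228]), 'orientation': array([-0.28462263, -0.21950682,  1.31261322])}
```

View pics/scene0.png

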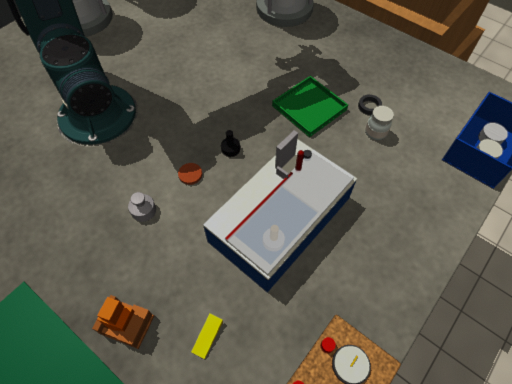

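View pics/top0.png

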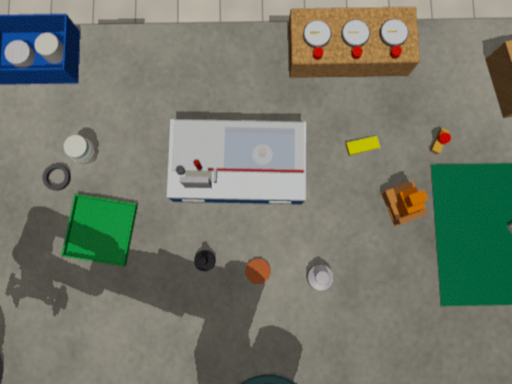

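View pics/wrist0.png

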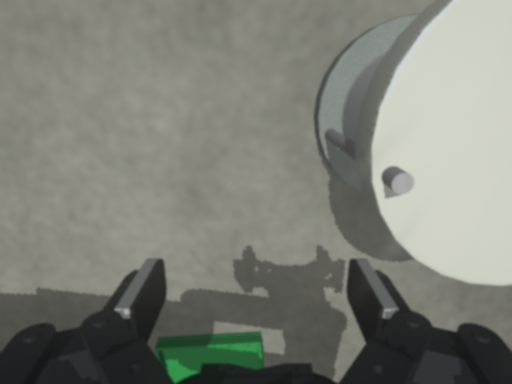

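```bash
cat > h.py <<'E'
import numpy as np, cv2
from scipy.spatial.transform import Rotation as R
from plant import *
def ray(n,u,v,c=None):
    c=c or get_calibration(n); M=R.from_rotvec(c['orientation']).as_matrix()
    d=M@np.array([(u-c['cx'])/c['fx'],-(v-c['cy'])/c['fy'],-1.])
    return np.array(c['origin']),d
def atz(n,u,v,z,c=None):
    o,d=ray(n,u,v,c); return o+d*(z-o[2])/d[2]
def proj(n,p,c=None):
    c=c or get_calibration(n); M=R.from_rotvec(c['orientation']).as_matrix()
    q=M.T@(np.array(p)-c['origin']); return np.array([c['cx']+c['fx']*q[0]/-q[2], c['cy']-c['fy']*q[1]/-q[2]])
def crop(n,img,x0,y0,x1,y1,s,out):
    cv2.imwrite(out,cv2.resize(img[y0:y1,x0:x1],None,fx=s,fy=s,interpolation=cv2.INTER_CUBIC))
E
python3 - <<'E'
from h import *
o=get_obs();print(R.from_rotvec(o['tool_rot']).as_matrix().round(3))
for n,b in (("scene",None),("top",None)):
    im=cv2.imread(f"pics/{n}0.png")
    print(im.shape)
E
```

```text
[[ 0.243 -0.001 -0.97 ]
 [ 0.97  -0.002  0.243]
 [-0.002 -1.     0.   ]]
(384, 512, 3)
(384, 512, 3)
```

```bash
python3 - <<'E'
from h import *
t=cv2.imread("pics/top0.png");s=cv2.imread("pics/scene0.png")
crop("top",t,160,110,320,210,5,"pics/t_chest.png")
crop("top",t,370,160,450,235,8,"pics/t_wedge.png")
crop("top",t,50,180,150,275,6,"pics/t_tray.png")
crop("s",s,80,285,170,360,8,"pics/s_wedge.png")
crop("s",s,195,120,365,290,4,"pics/s_chest.png")
E
```

```text
(no output)
```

View pics/t_chest.png

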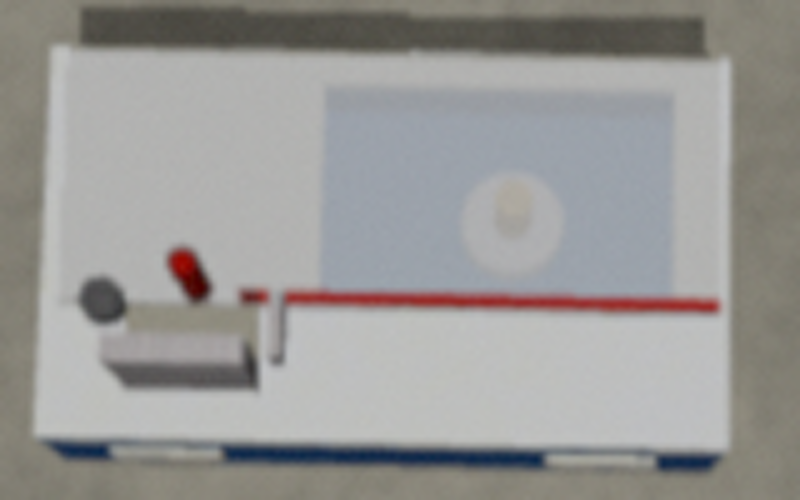

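View pics/t_wedge.png

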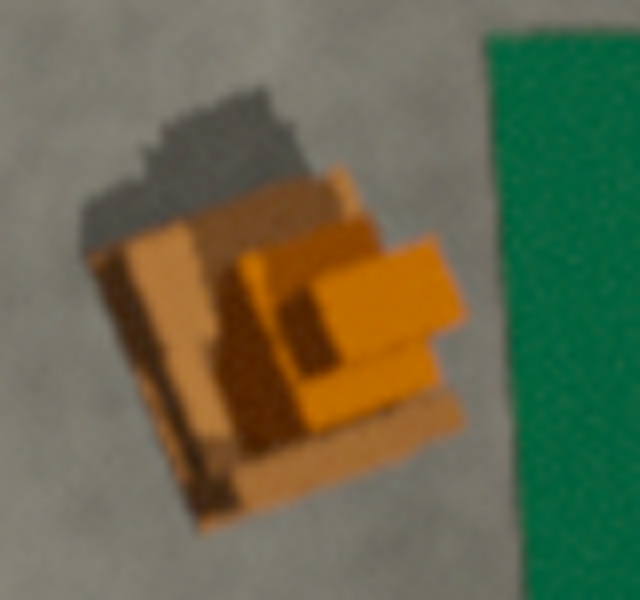

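View pics/t_tray.png

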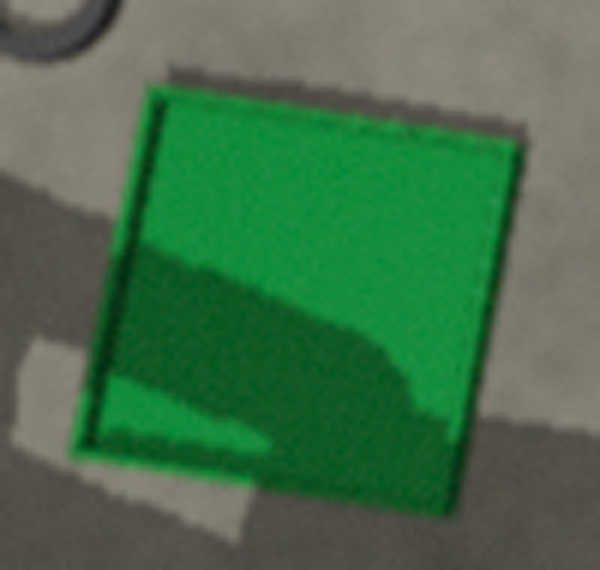

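View pics/s_wedge.png

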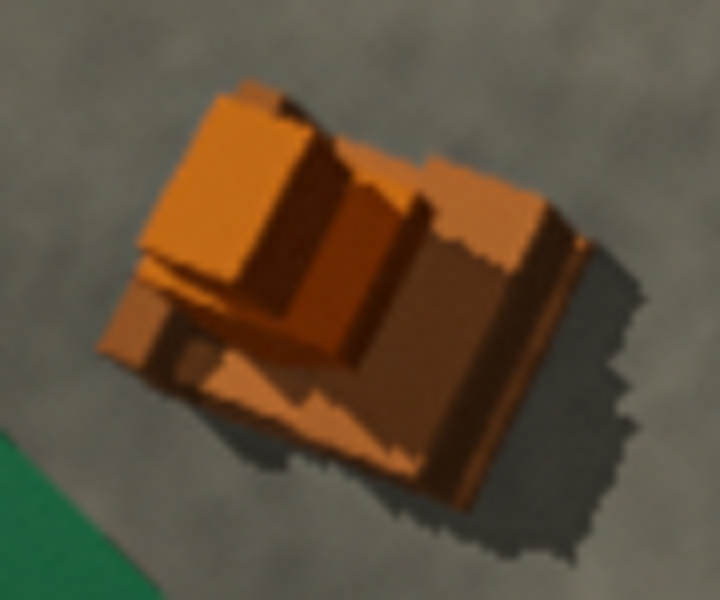

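View pics/s_chest.png

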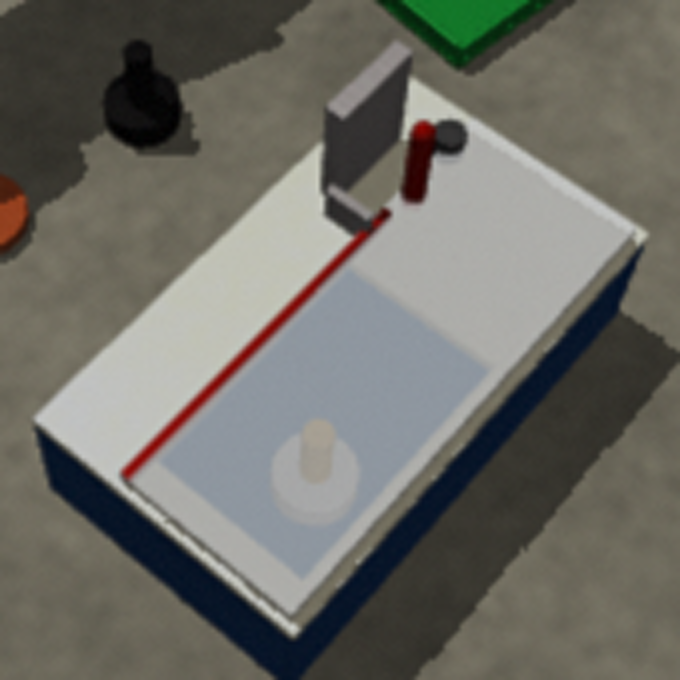

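```bash
python3 - <<'E'
from h import *
T=lambda x,y,z,x0=160,y0=110,s=5:atz("top",x0+(x+.5)/s-.5,y0+(y+.5)/s-.5,z)
def pr(l,p):print(l,p.round(4))
for x,y in((243,337),(100,340),(257,385),(128,387)): pr("stop top?",T(x,y,.17))
for x,y in((285,293),(718,301),(718,311),(240,291)): pr("red edge",T(x,y,.101))
pr("post top",T(182,257,.165)); pr("post base",T(200,298,.10))
for x,y in((52,47),(728,60),(728,450),(35,440)): pr("chest corner",T(x,y,.09))
for x,y in((323,88),(674,92)): pr("mouth",T(x,y,.09))
pr("stem top",T(514,192,.078)); pr("disc",T(513,225,.03))
S=lambda x,y,z,x0=195,y0=120,s=4:atz("scene",x0+(x+.5)/s-.5,y0+(y+.5)/s-.5,z)
print("scene")
for x,y in((403,45),(330,108),(328,185)): pr("stop top",S(x,y,.17 if y<150 else .09))
pr("post top",S(423,130,.165)); pr("post base",S(414,198,.10))
pr("stem top",S(319,425,.078)); 
for x,y in((125,473),(388,210)): pr("red edge",S(x,y,.101))
for x,y in((37,420),(292,635),(647,236)): pr("chest corner",S(x,y,.09))
print("wedge")
for x,y in((312,285),(437,238),(468,318),(340,368)): pr("wt",T(x,y,.125,370,160,8))
for x,y in((218,95),(318,130),(237,280),(140,243)): pr("wt",S(x,y,.125,80,285,8))
print("tray")
for x,y in((150,88),(522,143),(452,515),(75,455)): pr("tr",T(x,y,.022,50,180,6))
E
```

```text
stop top? [0.5341 0.1178 0.17  ]
stop top? [0.5338 0.1771 0.17  ]
stop top? [0.5139 0.1121 0.17  ]
stop top? [0.5139 0.1654 0.17  ]
red edge [0.5657 0.1056 0.101 ]
red edge [ 0.5589 -0.087   0.101 ]
red edge [ 0.5544 -0.0869  0.101 ]
red edge [0.5669 0.1257 0.101 ]
post top [0.5694 0.1437 0.165 ]
post base [0.5642 0.1436 0.1   ]
chest corner [0.6839 0.2124 0.09  ]
chest corner [ 0.6727 -0.0963  0.09  ]
chest corner [ 0.4934 -0.0906  0.09  ]
chest corner [0.5029 0.2183 0.09  ]
mouth [0.6625 0.0887 0.09  ]
mouth [ 0.6581 -0.0712  0.09  ]
stem top [0.6154 0.0023 0.078 ]
disc [0.6106 0.002  0.03  ]
scene
stop top [0.5333 0.1766 0.17  ]
stop top [0.5285 0.1177 0.17  ]
stop top [0.5271 0.1236 0.09  ]
post top [0.5734 0.1404 0.165 ]
post base [0.5739 0.1414 0.1   ]
stem top [0.6132 0.0046 0.078 ]
red edge [ 0.5592 -0.0884  0.101 ]
red edge [0.5677 0.1251 0.101 ]
chest corner [ 0.4994 -0.0913  0.09  ]
chest corner [ 0.6758 -0.0987  0.09  ]
chest corner [0.6878 0.2093 0.09  ]
wedge
wt [ 0.4951 -0.3098  0.125 ]
wt [ 0.5074 -0.3443  0.125 ]
wt [ 0.4855 -0.3512  0.125 ]
wt [ 0.4725 -0.3159  0.125 ]
wt [ 0.4757 -0.3196  0.125 ]
wt [ 0.4995 -0.3107  0.125 ]
wt [ 0.511  -0.3442  0.125 ]
wt [ 0.488  -0.3524  0.125 ]
tray
tr [0.5234 0.4498 0.022 ]
tr [0.499  0.3019 0.022 ]
tr [0.3542 0.3263 0.022 ]
tr [0.3796 0.4735 0.022 ]
```

{"method": "servo_tool", "body": {
  "plan": [
    [100,-0.75,-0.06,-0.556,0,146,0],
    [100,-0.75,-0.06,-0.556,0,146,0],
    [100,-0.75,-0.06,-0.556,0,146,0],
    [100,-0.75,-0.06,-0.556,0,146,0],
    [100,-0.75,-0.06,-0.556,0,146,0],
    [100,-0.75,-0.06,-0.556,0,146,0],
    [100,-0.75,-0.06,-0.556,0,146,0],
    [100,-0.75,-0.06,-0.556,0,146,0],
    [100,-0.75,-0.06,-0.556,0,146,0],
    [100,-0.75,-0.06,-0.556,0,146,0],
    [100,-0.75,-0.06,-0.556,0,146,0],
    [100,-0.75,-0.06,-0.556,0,146,0],
    [100,-0.75,-0.06,-0.556,0,146,0],
    [100,-0.75,-0.06,-0.556,0,146,0],
    [100,-0.75,-0.06,-0.556,0,146,0],
    [100,-0.75,-0.06,-0.556,0,146,0],
    [100,-0.75,-0.06,-0.556,0,146,0],
    [100,-0.75,-0.06,-0.556,0,146,0]
  ]
}}

```text
time_s: 1.65
tcp_pos: [0.4199, -0.1604, 0.2619]
tool_rot: [-1.445, 0.727, -0.727]
wrist_force: [0.8, 1.3, 0.4]
opening: 0.0853
```

```bash
python3 - <<'E'
from h import *
o=get_obs();M=R.from_rotvec(o['tool_rot']).as_matrix();print(o['time_s'],o['tcp_pos'],M.round(3),o['joint_pos'].round(2),np.degrees(np.arctan2(M[1,0],M[0,0])))
c=get_calibration("wrist");f=grab_frame("wrist");cv2.imwrite("pics/w1.png",cv2.resize(f,None,fx=1.5,fy=1.5)); np.save("w1.npy",[c],allow_pickle=True)
print(R.from_rotvec(c['orientation']).as_matrix().round(3))
E
```

```text
1.65 [ 0.41993558 -0.16039379  0.26194479] [[ 0.596  0.     0.803]
 [-0.803  0.     0.596]
 [-0.    -1.     0.   ]] [-0.49 -0.14  1.5   0.    1.78  0.44] -53.40964621538202
[[ 0.596  0.758  0.263]
 [-0.803  0.564  0.195]
 [-0.    -0.327  0.945]]
```

View pics/w1.png

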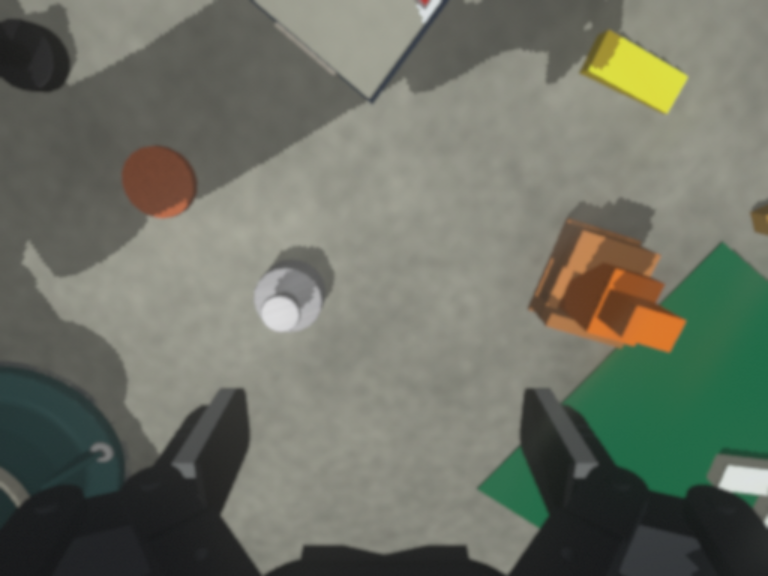

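```bash
python3 - <<'E'
from h import *
f=cv2.imread("pics/w1.png");crop(0,f,510,180,710,370,4,"pics/w1c.png")
E
```

```text
(no output)
```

View pics/w1c.png

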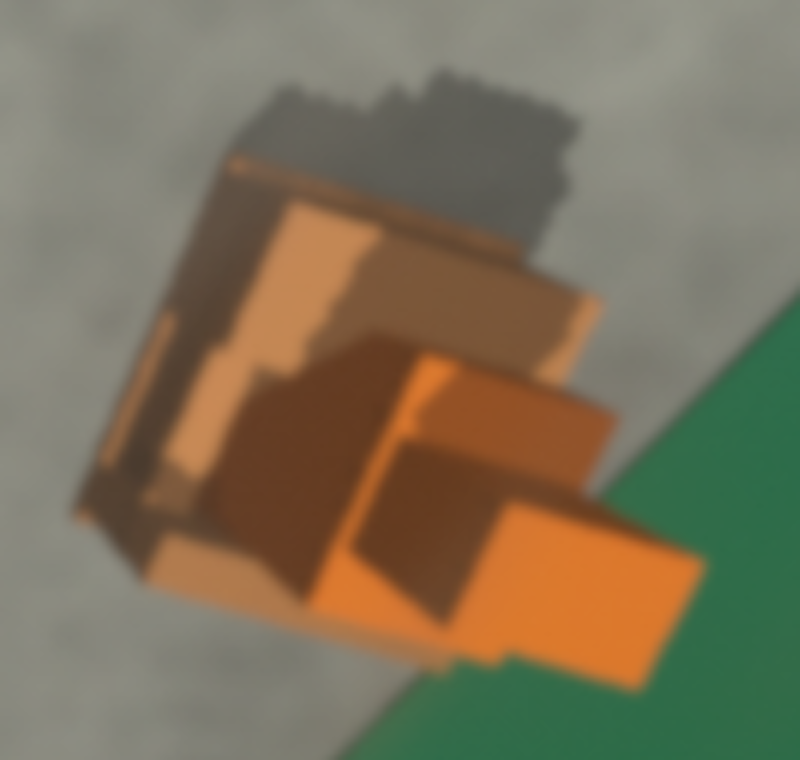

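```bash
python3 - <<'E'
from h import *
c=np.load("w1.npy",allow_pickle=True)[0]
P=[]
for x,y in((515,500),(708,565),(640,690),(445,625)):
    u=(510+x/4)/1.5;v=(180+y/4)/1.5;p=atz("wrist",u,v,.12,c);P.append(p);print(p.round(4))
P=np.array(P);print(P.mean(0)); e=(P[1]-P[0]+P[2]-P[3]);print(np.degrees(np.arctan2(e[1],e[0])),np.linalg.norm(e)/2)
T=lambda x,y,z,x0=370,y0=160,s=8:atz("top",x0+(x+.5)/s-.5,y0+(y+.5)/s-.5,z)
S=lambda x,y,z,x0=80,y0=285,s=8:atz("scene",x0+(x+.5)/s-.5,y0+(y+.5)/s-.5,z)
P=np.array([T(x,y,.12) for x,y in((312,285),(437,238),(468,318),(340,368))]); print(P.mean(0)); e=(P[1]-P[0]+P[2]-P[3]);print(np.degrees(np.arctan2(e[1],e[0])))
P=np.array([S(x,y,.12) for x,y in((318,130),(237,280),(140,243),(218,95))]); print(P.mean(0)); e=(P[1]-P[0]+P[2]-P[3]);print(np.degrees(np.arctan2(e[1],e[0])))
E
```

```text
[ 0.4989 -0.3145  0.12  ]
[ 0.5103 -0.3495  0.12  ]
[ 0.4872 -0.3579  0.12  ]
[ 0.4757 -0.3217  0.12  ]
[ 0.49302963 -0.33591426  0.12      ]
-72.23047830469629 0.037423008259960394
[ 0.49074485 -0.33206822  0.12      ]
-70.1534069149108
[ 0.49128234 -0.33183904  0.12      ]
-70.24793686863742
```

{"method": "servo_tool", "body": {
  "plan": [
    [100,0.18,0.07,-0.045,0,17.3,0],
    [100,0.18,0.07,-0.045,0,17.3,0],
    [100,0.18,0.07,-0.045,0,17.3,0],
    [100,0.18,0.07,-0.045,0,17.3,0],
    [100,0.18,0.07,-0.045,0,17.3,0],
    [100,0.18,0.07,-0.045,0,17.3,0],
    [100,0.18,0.07,-0.045,0,17.3,0],
    [100,0.18,0.07,-0.045,0,17.3,0]
  ]
}}

```text
time_s: 2.37
tcp_pos: [0.4921, -0.3283, 0.1919]
tool_rot: [-1.352, 0.953, -0.951]
wrist_force: [0.4, -0.3, 0.2]
opening: 0.0853
```

```bash
cat >> h.py <<'E'
def st():
    o=get_obs();M=R.from_rotvec(o['tool_rot']).as_matrix();print(round(o['time_s'],2),o['tcp_pos'].round(4),"yaw",np.degrees(np.arctan2(M[1,0],M[0,0])).round(2),"y",M[:,1].round(4),"F",o['wrist_force'].round(1),"op",round(o['opening'],4),"v",abs(o['joint_vel']).max().round(3))
    return o,M
def goto(x,y,z,yaw):
    o,M=st();d=M.T@(np.array([x,y,z])-o['tcp_pos']);print("shift",d.round(4),"ay",(np.degrees(np.arctan2(M[1,0],M[0,0]))-yaw).round(2))
E
python3 - <<'E'
from h import *
goto(.4913,-.3325,.1,-70.7)
c=get_calibration("wrist");f=grab_frame("wrist");cv2.imwrite("pics/w2.png",cv2.resize(f,None,fx=1.5,fy=1.5)); np.save("w2.npy",[c],allow_pickle=True)
E
```

```text
2.37 [ 0.4921 -0.3283  0.1919] yaw -70.27 y [-6.0e-04  1.2e-03 -1.0e+00] F [ 0.4 -0.3  0.2] op 0.0853 v 0.038
shift [ 0.0038  0.0919 -0.0022] ay 0.43
```

View pics/w2.png

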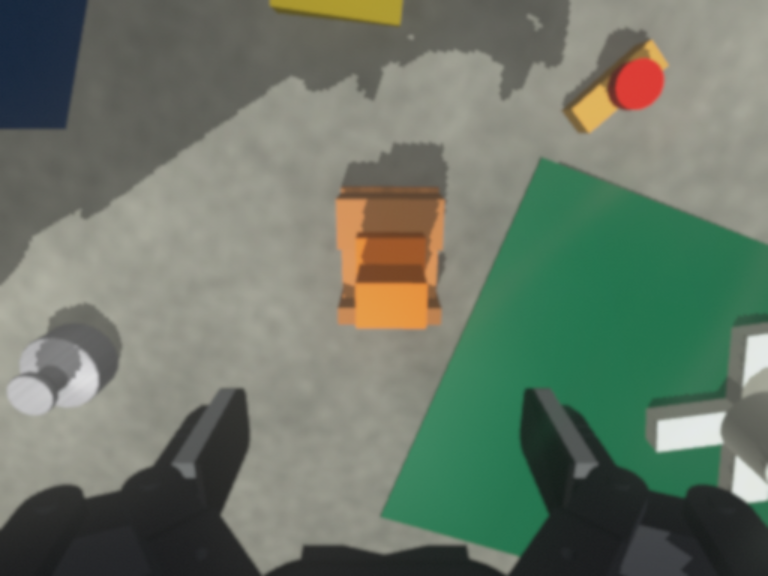

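```bash
python3 - <<'E'
from h import *
c=np.load("w2.npy",allow_pickle=True)[0]
P=np.array([atz("wrist",x/1.5,y/1.5,.12,c) for x,y in((355,283),(428,283),(427.5,328),(355,328))])
print(P.round(4),P.mean(0)); e=(P[1]-P[0]+P[2]-P[3]);print(np.degrees(np.arctan2(e[1],e[0])),np.linalg.norm(e)/2)
p=P.mean(0); goto(p[0],p[1],.1,-70.4)
E
```

```text
[[ 0.496  -0.3106  0.12  ]
 [ 0.5085 -0.3455  0.12  ]
 [ 0.4853 -0.3543  0.12  ]
 [ 0.4724 -0.3185  0.12  ]] [ 0.49053463 -0.33222093  0.12      ]
-70.22246848978021 0.03759168909064564
2.42 [ 0.4923 -0.3281  0.1929] yaw -70.24 y [ 7.e-04  0.e+00 -1.e+00] F [-0.1  0.2  0.1] op 0.0855 v 0.022
shift [ 0.0033  0.0929 -0.0032] ay 0.16
```

{"method": "servo_tool", "body": {
  "plan": [
    [100,0.0034,0.04,-0.003,0,0,0],
    [100,0.0034,0.08,-0.003,0,0,0],
    [100,0.0034,0.092,-0.003,0,0,0],
    [100,0.0034,0.092,-0.003,0,0,0],
    [100,0.0034,0.092,-0.003,0,0,0],
    [0,0.0034,0.092,-0.003,0,0,0],
    [0,0.0034,0.092,-0.003,0,0,0],
    [0,0.0034,0.092,-0.003,0,0,0],
    [0,0.0034,0.092,-0.003,0,0,0],
    [0,0.0034,0.092,-0.003,0,0,0],
    [0,0.0034,0.092,-0.003,0,0,0],
    [0,0.0034,0.092,-0.003,0,0,0],
    [0,0.0034,0.092,-0.003,0,0,0]
  ]
}}

```text
time_s: 3.5
tcp_pos: [0.4916, -0.3338, 0.1021]
tool_rot: [-1.352, 0.949, -0.955]
wrist_force: [0.9, 1.6, 6.6]
opening: 0.0339
```

```bash
python3 - <<'E'
from h import *
st()
f=grab_frame("wrist");cv2.imwrite("pics/w3.png",f)
E
```

```text
3.5 [ 0.4916 -0.3338  0.1021] yaw -70.3 y [ 0.003  -0.0018 -1.    ] F [0.9 1.6 6.6] op 0.0339 v 0.001
```

View pics/w3.png

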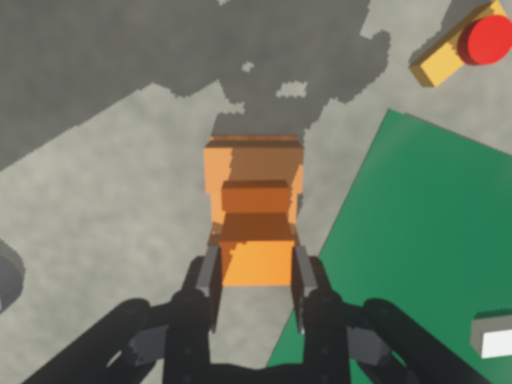

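{"method": "servo_tool", "body": {
  "plan": [
    [0,0,-0.02,0,0,0,0],
    [0,0,-0.05,0,0,0,0],
    [0,0,-0.085,0,0,0,0],
    [0,0,-0.12,0,0,0,0],
    [0,0,-0.16,0,0,0,0],
    [0,-0.03,-0.19,0.01,0,2,0],
    [0,-0.07,-0.21,0.023,0,4,0],
    [0,-0.11,-0.21,0.036,0,6,0],
    [0,-0.15,-0.21,0.049,0,9,0],
    [0,-0.19,-0.21,0.062,0,12,0],
    [0,-0.23,-0.21,0.075,0,15,0],
    [0,-0.27,-0.21,0.088,0,18,0],
    [0,-0.31,-0.21,0.101,0,20,0],
    [0,-0.345,-0.21,0.113,0,21.7,0],
    [0,-0.375,-0.21,0.122,0,21.7,0],
    [0,-0.388,-0.21,0.127,0,21.7,0],
    [0,-0.393,-0.21,0.1286,0,21.7,0],
    [0,-0.393,-0.21,0.1286,0,21.7,0],
    [0,-0.393,-0.21,0.1286,0,21.7,0]
  ]
}}

```text
time_s: 5.13
tcp_pos: [0.4791, 0.0794, 0.3095]
tool_rot: [-1.194, 1.236, -1.235]
wrist_force: [0.6, -0.5, -2.9]
opening: 0.0337
```

```bash
python3 - <<'E'
from h import *
st()
c=get_calibration("wrist");f=grab_frame("wrist");cv2.imwrite("pics/w4r.png",f);cv2.imwrite("pics/w4.png",cv2.resize(f,None,fx=1.5,fy=1.5)); np.save("w4.npy",[c],allow_pickle=True)
E
```

```text
5.13 [0.4791 0.0794 0.3095] yaw -92.03 y [-1.1e-03 -9.0e-04 -1.0e+00] F [ 0.6 -0.5 -2.9] op 0.0337 v 0.027
```

View pics/w4.png

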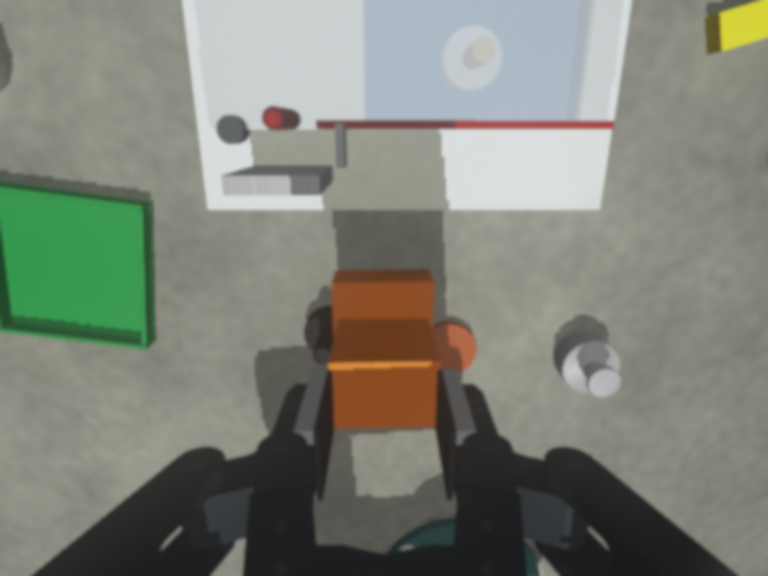

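```bash
python3 - <<'E'
from h import *
f=cv2.imread("pics/w4r.png");crop(0,f,135,65,245,140,7,"pics/w4c.png")
E
```

```text
(no output)
```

View pics/w4c.png

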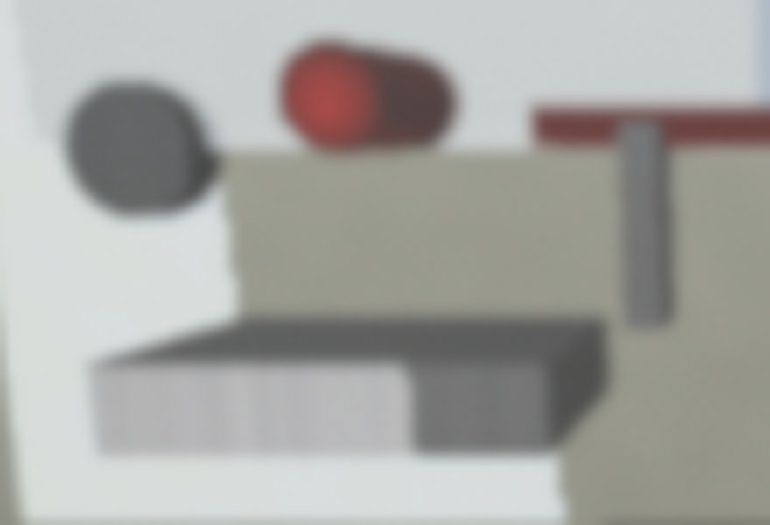

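```bash
python3 - <<'E'
from h import *
c=np.load("w4.npy",allow_pickle=True)[0]
W=lambda x,y,z:atz("wrist",135+(x+.5)/7-.5,65+(y+.5)/7-.5,z,c).round(4)
print("stop top",W(90,365,.17),W(548,362,.17),"back",W(99,455,.17),W(550,453,.17)," base",W(240,320,.09),W(605,320,.09))
print("post top",W(332,97,.165),W(332,97,.176),"base",W(410,105,.101))
print("hatch edge",W(420,152,.101),W(535,147,.101)," cheek",W(645,120,.115),W(650,325,.115))
E
```

```text
stop top [0.539  0.1771 0.17  ] [0.5373 0.1173 0.17  ] back [0.5274 0.1776 0.17  ] [0.5256 0.118  0.17  ]  base [0.5387 0.1781 0.09  ] [0.5366 0.1181 0.09  ]
post top [0.5708 0.1429 0.165 ] [0.5705 0.1406 0.176 ] base [0.5706 0.1448 0.101 ]
hatch edge [0.5637 0.144  0.101 ] [0.5638 0.126  0.101 ]  cheek [0.567  0.1074 0.115 ] [0.5374 0.1086 0.115 ]
```

```bash
python3 - <<'E'
from h import *
c=np.load("w4.npy",allow_pickle=True)[0]
for x,y in((331,366),(436,366),(438,429),(333,429)): print("grip top",atz("wrist",x/1.5,y/1.5,.3275,c).round(4))
for x,y in((333,272),(433,272)): print("ledge front edge z=60..80",atz("wrist",x/1.5,y/1.5,.2875,c).round(4))
goto(.566,.1455,.3095,-92.2)
E
```

```text
grip top [0.4895 0.0972 0.3275]
grip top [0.4883 0.0625 0.3275]
grip top [0.4637 0.0618 0.3275]
grip top [0.465  0.0983 0.3275]
ledge front edge z=60..80 [0.51   0.0991 0.2875]
ledge front edge z=60..80 [0.5086 0.0596 0.2875]
5.18 [0.4792 0.0789 0.3097] yaw -92.09 y [-8.e-04 -8.e-04 -1.e+00] F [ 1.  -0.5 -1.7] op 0.0338 v 0.016
shift [-0.0697  0.      0.0843] ay 0.11
```

{"method": "servo_tool", "body": {
  "plan": [
    [0,-0.025,0,0.03,0,0,0],
    [0,-0.05,0,0.06,0,0,0],
    [0,-0.066,0,0.08,0,0,0],
    [0,-0.07,0,0.0845,0,0,0],
    [0,-0.07,0.015,0.0845,0,0,0],
    [0,-0.07,0.028,0.0845,0,0,0],
    [0,-0.07,0.028,0.0845,0,0,0],
    [0,-0.07,0.028,0.0845,0,0,0]
  ]
}}

```text
time_s: 5.85
tcp_pos: [0.5657, 0.1455, 0.2811]
tool_rot: [-1.194, 1.238, -1.236]
wrist_force: [-0.6, -0.7, -1.3]
opening: 0.0337
```

```bash
python3 - <<'E'
from h import *
goto(.566,.1455,.192,-92.2)
s=grab_frame("scene");crop(0,s,225,90,365,220,5,"pics/s5.png")
t=grab_frame("top");crop(0,t,160,110,320,210,5,"pics/t5.png")
E
```

```text
5.85 [0.5657 0.1455 0.2811] yaw -92.13 y [-2.8e-03 -8.0e-04 -1.0e+00] F [-0.6 -0.7 -1.3] op 0.0337 v 0.038
shift [-0.0001  0.0891  0.0005] ay 0.07
```

View pics/s5.png

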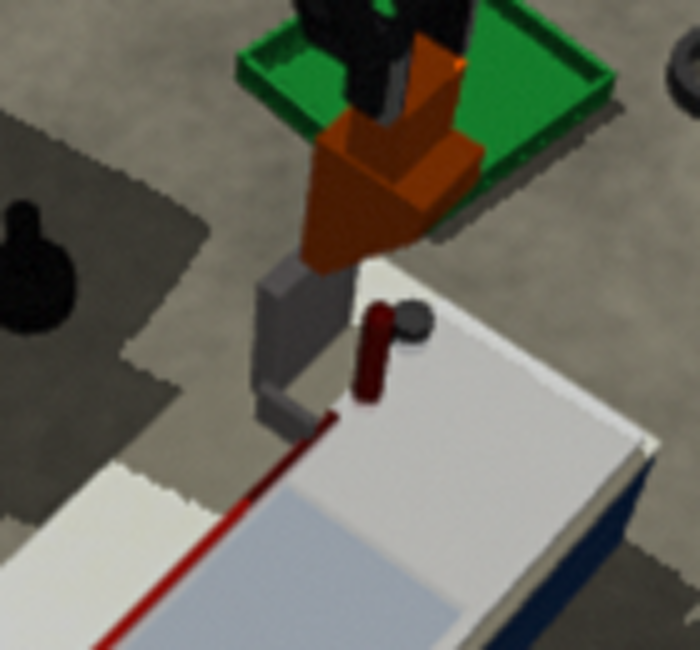

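View pics/t5.png

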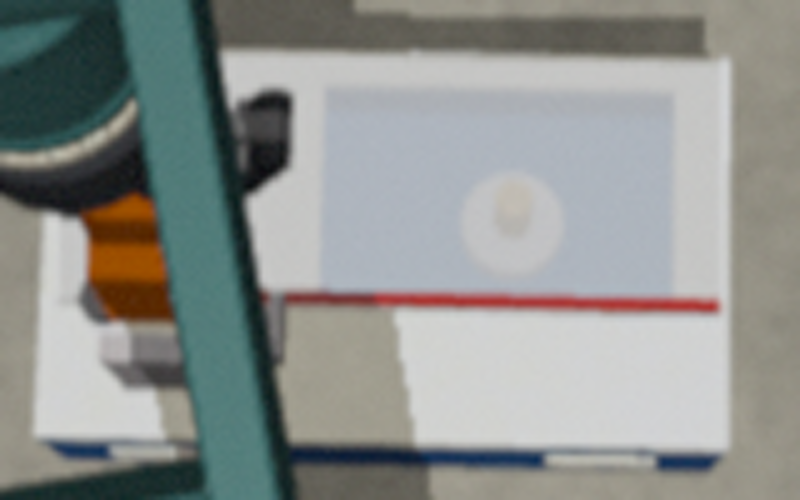

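```bash
python3 - <<'E'
from h import *
S=lambda x,y,z:atz("scene",225+(x+.5)/5-.5,90+(y+.5)/5-.5,z).round(4)
print("foot",S(301,258,.179),S(322,275,.179))
print("stop top front edge",S(272,292,.17),"stop face base",S(265,385,.09))
print("post",S(380,308,.17),S(368,398,.1))
E
```

```text
foot [0.5362 0.1336 0.179 ] [0.5484 0.132  0.179 ]
stop top front edge [0.5338 0.1174 0.17  ] stop face base [0.5301 0.1234 0.09  ]
post [0.5741 0.1394 0.17  ] [0.5742 0.1414 0.1   ]
```

{"method": "servo_tool", "body": {
  "plan": [
    [0,0,0.015,0,0,0,0],
    [0,0,0.03,0,0,0,0],
    [0,0,0.04,0,0,0,0],
    [0,0,0.045,0,0,0,0],
    [0,0,0.045,0,0,0,0]
  ]
}}

```text
time_s: 6.37
tcp_pos: [0.5658, 0.1469, 0.2369]
tool_rot: [-1.193, 1.235, -1.235]
wrist_force: [-1.1, 0.3, -2.2]
opening: 0.0338
```

```bash
python3 - <<'E'
from h import *
goto(.566,.1455,.192,-92.2)
s=grab_frame("scene");crop(0,s,225,90,365,220,5,"pics/s6.png")
E
```

```text
6.37 [0.5658 0.1469 0.2369] yaw -92.02 y [-6.e-04 -1.e-04 -1.e+00] F [-1.1  0.3 -2.2] op 0.0338 v 0.026
shift [0.0013 0.0449 0.0003] ay 0.18
```

View pics/s6.png

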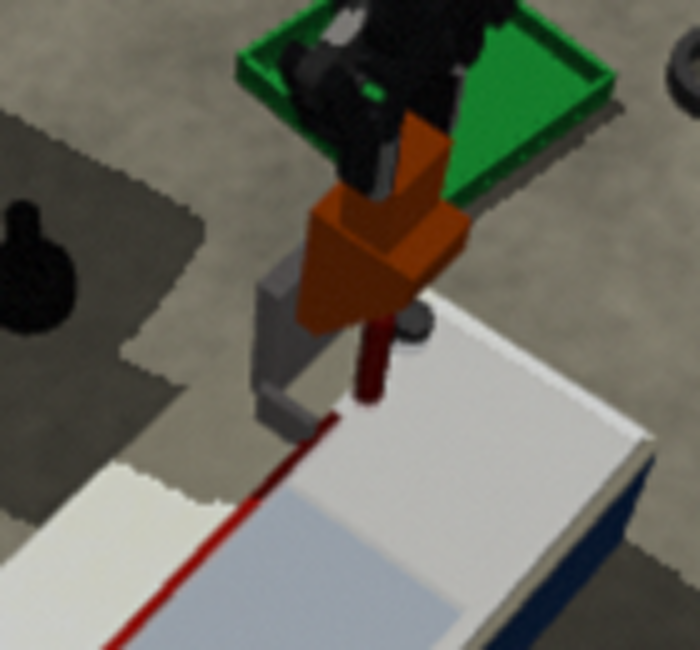

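{"method": "servo_tool", "body": {
  "plan": [
    [0,0,0.008,0,0,0,0],
    [0,0,0.016,0,0,0,0],
    [0,0,0.024,0,0,0,0],
    [0,0,0.032,0,0,0,0],
    [0,0,0.036,0,0,0,0],
    [0,0,0.036,0,0,0,0]
  ]
}}

```text
time_s: 6.92
tcp_pos: [0.5679, 0.1485, 0.2068]
tool_rot: [-1.183, 1.228, -1.236]
wrist_force: [0.7, 0.0, -2.5]
opening: 0.0334
```

```bash
python3 - <<'E'
from h import *
goto(.566,.1455,.192,-92.2)
s=grab_frame("scene");crop(0,s,225,90,365,220,5,"pics/s7.png")
E
```

```text
6.92 [0.5679 0.1485 0.2068] yaw -91.93 y [ 0.0101  0.0031 -0.9999] F [ 0.7  0.  -2.5] op 0.0334 v 0.069
shift [ 0.0031  0.0148 -0.002 ] ay 0.27
```

View pics/s7.png

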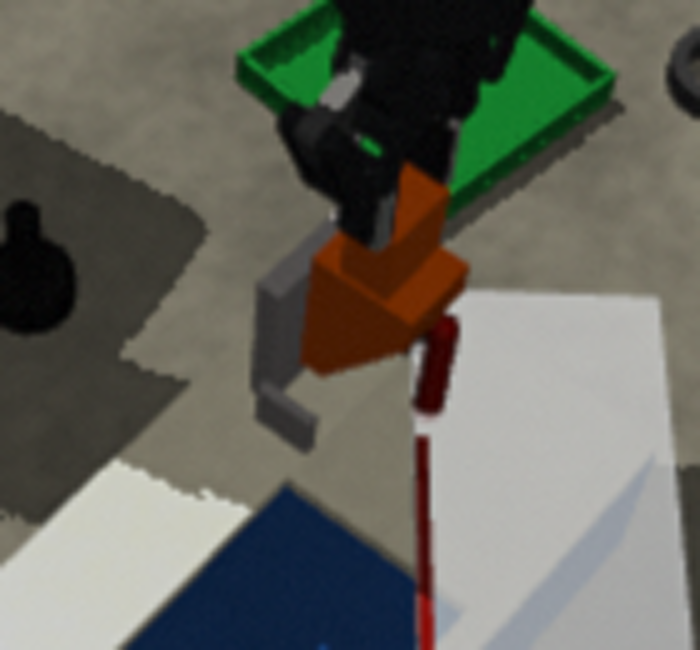

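{"method": "servo_tool", "body": {
  "plan": [
    [0,0,0.006,0,0,0,0],
    [0,0,0.012,0,0,0,0],
    [0,0,0.012,0,0,0,0],
    [0,0,0.014,0,0,0,0],
    [0,0,0.014,0,0,0,0]
  ]
}}

```text
time_s: 7.38
tcp_pos: [0.5659, 0.1468, 0.1863]
tool_rot: [-1.194, 1.236, -1.235]
wrist_force: [-0.8, -0.3, -1.4]
opening: 0.0342
```

```bash
python3 - <<'E'
from h import *
goto(.566,.1455,.192,-92.2)
s=grab_frame("scene");crop(0,s,225,90,365,220,5,"pics/s8.png")
c=get_calibration("wrist");f=grab_frame("wrist");cv2.imwrite("pics/w8.png",cv2.resize(f,None,fx=1.5,fy=1.5)); np.save("w8.npy",[c],allow_pickle=True)
E
```

```text
7.38 [0.5659 0.1468 0.1863] yaw -92.01 y [-1.4e-03 -6.0e-04 -1.0e+00] F [-0.8 -0.3 -1.4] op 0.0342 v 0.002
shift [ 0.0013 -0.0057  0.0002] ay 0.19
```

View pics/s8.png

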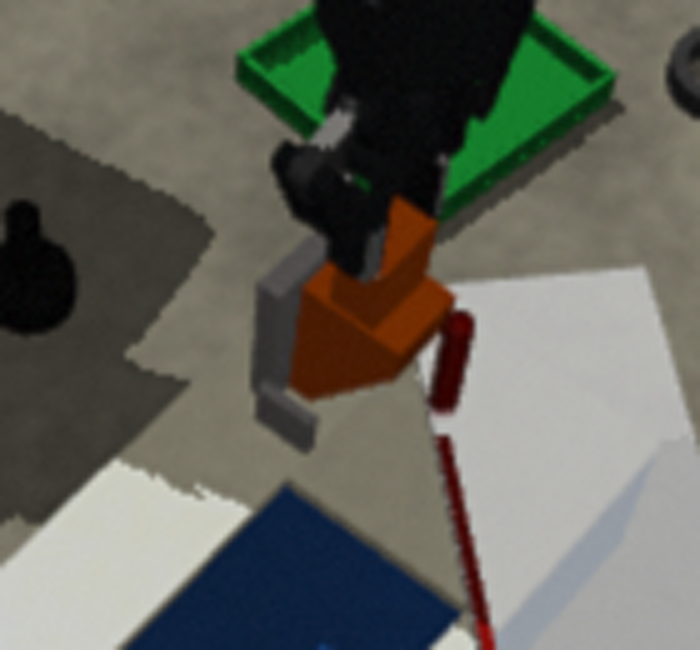

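View pics/w8.png

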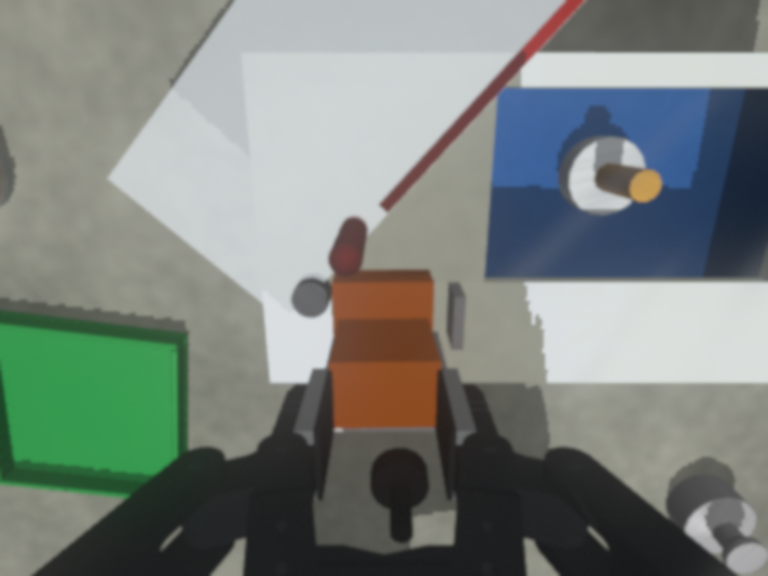

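{"method": "servo_tool", "body": {
  "plan": [
    [0,0,0.002,0,0,0,0],
    [0,0,0.004,0,0,0,0],
    [0,0,0.006,0,0,0,0],
    [0,0,0.006,0,0,0,0]
  ]
}}

```text
time_s: 7.82
tcp_pos: [0.5675, 0.1473, 0.1858]
tool_rot: [-1.187, 1.23, -1.237]
wrist_force: [-2.2, -0.0, 12.1]
opening: 0.0339
```

```bash
python3 - <<'E'
from h import *
st()
E
```

```text
7.82 [0.5675 0.1473 0.1858] yaw -91.97 y [ 6.8e-03  7.0e-04 -1.0e+00] F [-2.2 -0.  12.1] op 0.0339 v 0.003
```

{"method": "servo_tool", "body": {
  "plan": [
    [0,0,0,-0.001,0,0,0],
    [0,0,0,-0.002,0,0,0],
    [0,0,0,-0.002,0,0,0],
    [0,0,-0.003,-0.002,0,0,0],
    [0,0,-0.003,-0.002,0,0,0]
  ]
}}

```text
time_s: 8.23
tcp_pos: [0.5651, 0.147, 0.1863]
tool_rot: [-1.189, 1.232, -1.237]
wrist_force: [-1.0, -0.1, 7.7]
opening: 0.0339
```

```bash
python3 - <<'E'
from h import *
st()
c=get_calibration("wrist");f=grab_frame("wrist");cv2.imwrite("pics/w9.png",cv2.resize(f,None,fx=1.5,fy=1.5)); np.save("w9.npy",[c],allow_pickle=True)
s=grab_frame("scene");crop(0,s,225,90,365,220,5,"pics/s9.png")
E
```

```text
8.23 [0.5651 0.147  0.1863] yaw -92.02 y [ 3.8e-03  1.0e-04 -1.0e+00] F [-1.  -0.1  7.7] op 0.0339 v 0.007
```

View pics/w9.png

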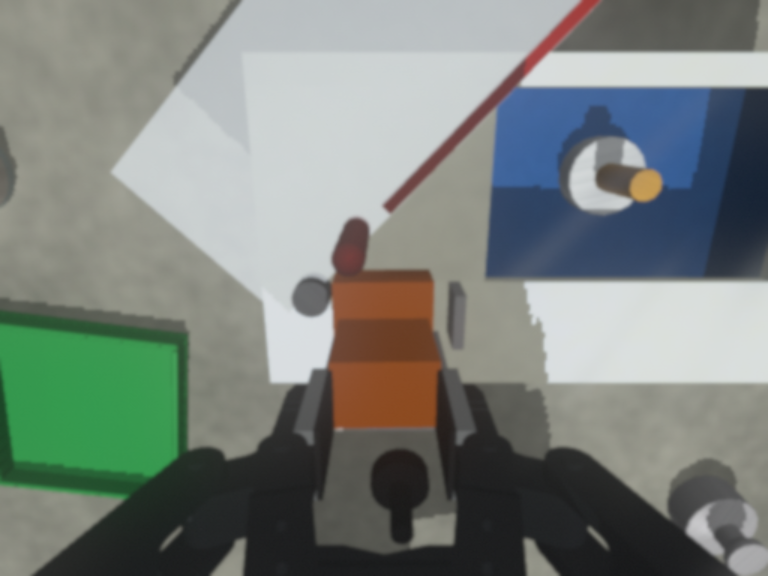

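View pics/s9.png

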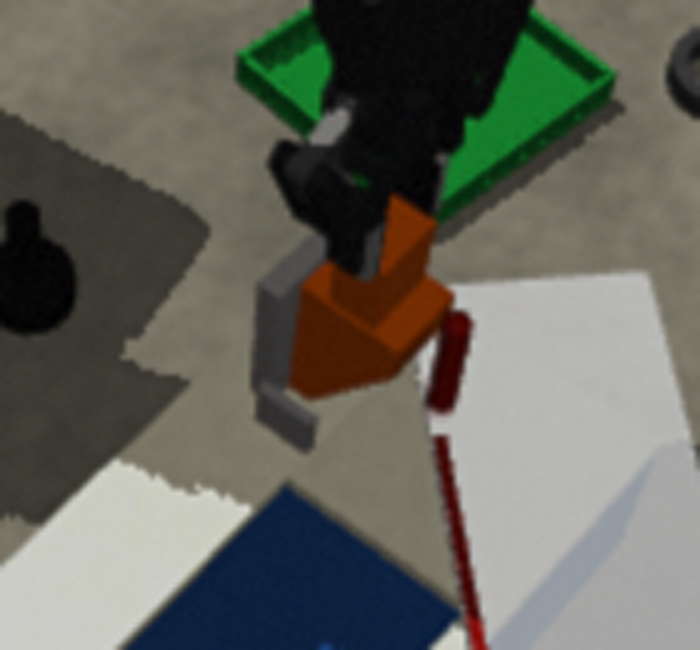

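{"method": "servo_tool", "body": {
  "plan": [
    [0,0,-0.001,-0.001,0,0,0],
    [0,0,-0.002,-0.002,0,0,0],
    [0,0,-0.002,-0.003,0,0,0],
    [0,0,-0.002,-0.003,0,0,0]
  ]
}}

```text
time_s: 8.67
tcp_pos: [0.5618, 0.1472, 0.1868]
tool_rot: [-1.191, 1.233, -1.236]
wrist_force: [1.8, -0.9, 4.3]
opening: 0.0337
```

```bash
python3 - <<'E'
from h import *
st()
E
```

```text
8.67 [0.5618 0.1472 0.1868] yaw -92.01 y [ 0.0024 -0.     -1.    ] F [ 1.8 -0.9  4.3] op 0.0337 v 0.002
```

{"method": "servo_tool", "body": {
  "plan": [
    [30,0,0,0,0,0,0],
    [60,0,0,0,0,0,0],
    [80,0,0,0,0,0,0],
    [80,0,0,0,0,0,0],
    [80,0,0,0,0,0,0],
    [80,0,0,0,0,0,0]
  ]
}}

```text
time_s: 9.17
tcp_pos: [0.5606, 0.1474, 0.1853]
tool_rot: [-1.194, 1.236, -1.234]
wrist_force: [-0.4, -0.6, 0.0]
opening: 0.0683
```

```bash
python3 - <<'E'
from h import *
st()
c=get_calibration("wrist");f=grab_frame("wrist");cv2.imwrite("pics/w10.png",cv2.resize(f,None,fx=1.5,fy=1.5)); np.save("w10.npy",[c],allow_pickle=True)
s=grab_frame("scene");crop(0,s,225,90,365,220,5,"pics/s10.png")
E
```

```text
9.17 [0.5606 0.1474 0.1853] yaw -91.99 y [-0.0018  0.     -1.    ] F [-0.4 -0.6  0. ] op 0.0683 v 0.006
```

View pics/w10.png

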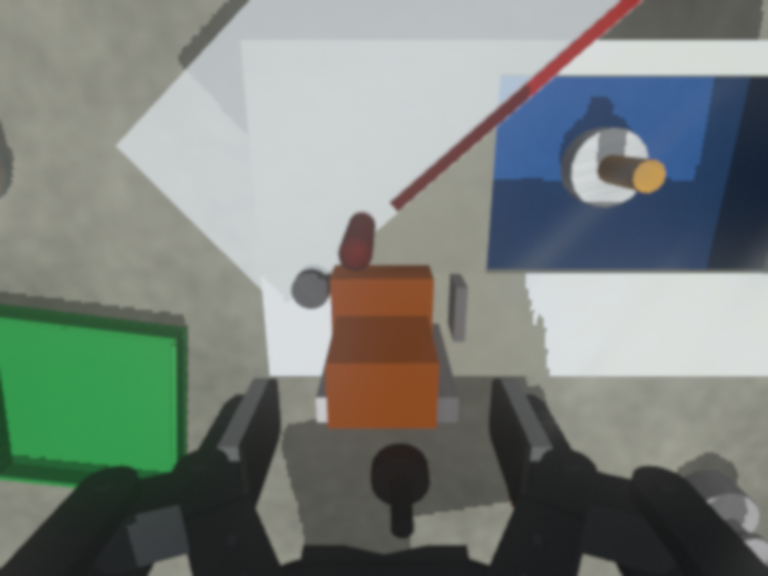

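View pics/s10.png

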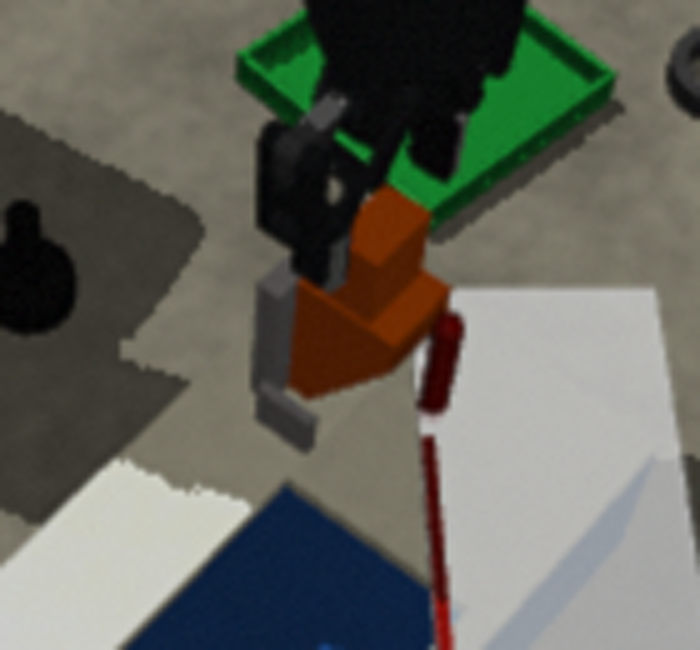

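```bash
python3 - <<'E'
from h import *
S=lambda x,y,z:atz("scene",225+(x+.5)/5-.5,90+(y+.5)/5-.5,z).round(4)
print("foot",S(289,385,.09),S(311,398,.09), "at .1",S(289,385,.10),S(311,398,.10))
c=np.load("w10.npy",allow_pickle=True)[0]
for x,y in((332,360),(433,360),(438,428),(328,428)): print(atz("wrist",x/1.5,y/1.5,.21,c).round(4))
print(proj("scene",(.538,.127,.09)),proj("scene",(.55,.127,.09)), (225+289/5,90+385/5))
c0=np.load("w10.npy",allow_pickle=True)[0]
for x,y in((645,176),): 
    p=atz("wrist",x/1.5+3/1.5,y/1.5,.078,c0); print("stem",p.round(4)); 
E
```

```text
foot [0.5386 0.1303 0.09  ] [0.5507 0.131  0.09  ] at .1 [0.5423 0.1245 0.1   ] [0.5542 0.1252 0.1   ]
[0.5766 0.1638 0.21  ]
[0.5755 0.1322 0.21  ]
[0.5504 0.1305 0.21  ]
[0.5516 0.1669 0.21  ]
[281.31496427 167.40226109] [285.50886489 170.15445385] (282.8, 167.0)
stem [0.6145 0.0026 0.078 ]
```

{"method": "servo_tool", "body": {
  "plan": [
    [80,0,-0.015,0,0,0,0],
    [80,0,-0.045,0,0,0,0],
    [80,0,-0.08,0,0,0,0],
    [80,0.015,-0.1,0.006,0,0,0],
    [60,0.05,-0.1,0.02,0,0,0],
    [60,0.085,-0.1,0.035,0,0,0],
    [60,0.12,-0.09,0.05,0,0,0],
    [60,0.1424,-0.06,0.059,0,0,0],
    [60,0.1424,-0.04,0.059,0,0,0],
    [60,0.1424,-0.04,0.059,0,0,0],
    [60,0.1424,-0.04,0.059,0,0,0]
  ]
}}

```text
time_s: 10.18
tcp_pos: [0.6142, 0.0029, 0.2245]
tool_rot: [-1.195, 1.239, -1.233]
wrist_force: [-0.5, 0.8, 0.3]
opening: 0.0514
```

```bash
python3 - <<'E'
from h import *
goto(.6145,.003,.057,-92)
c=get_calibration("wrist");f=grab_frame("wrist");cv2.imwrite("pics/w11.png",cv2.resize(f,None,fx=1.5,fy=1.5)); np.save("w11.npy",[c],allow_pickle=True)
s=grab_frame("scene");cv2.imwrite("pics/s11.png",s)
E
```

```text
10.18 [0.6142 0.0029 0.2245] yaw -92.03 y [-4.e-03  9.e-04 -1.e+00] F [-0.5  0.8  0.3] op 0.0514 v 0.062
shift [0.     0.1675 0.0009] ay -0.03
```

View pics/w11.png

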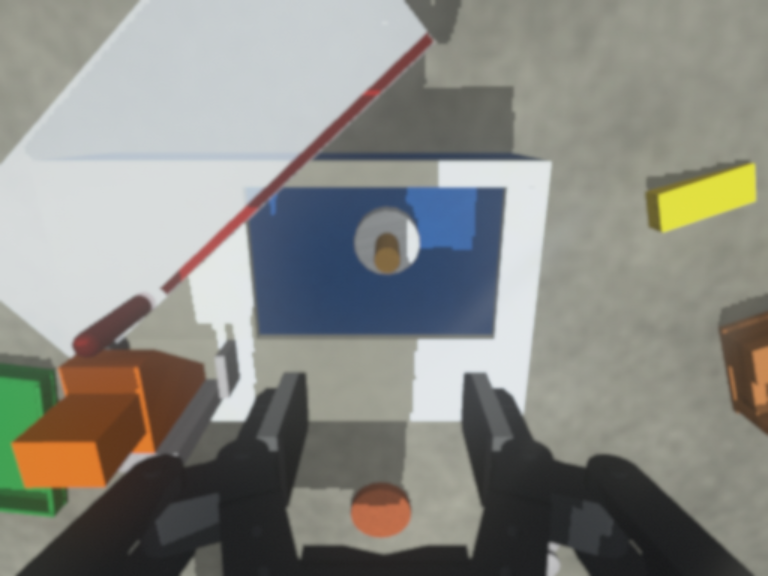

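View pics/s11.png

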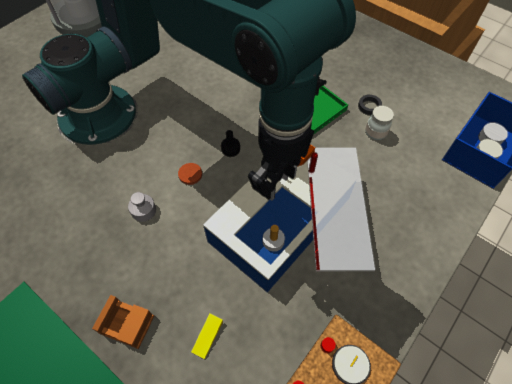

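```bash
python3 - <<'E'
from h import *
c=np.load("w11.npy",allow_pickle=True)[0]
f=cv2.imread("pics/w11.png");crop(0,f,330,190,450,300,6,"pics/w11c.png")
print(atz("wrist",387/1.5,260/1.5,.078,c),atz("wrist",387/1.5,241/1.5,.03,c))
E
```

```text
[0.61473892 0.00177026 0.078     ] [0.61626228 0.00149241 0.03      ]
```

View pics/w11c.png

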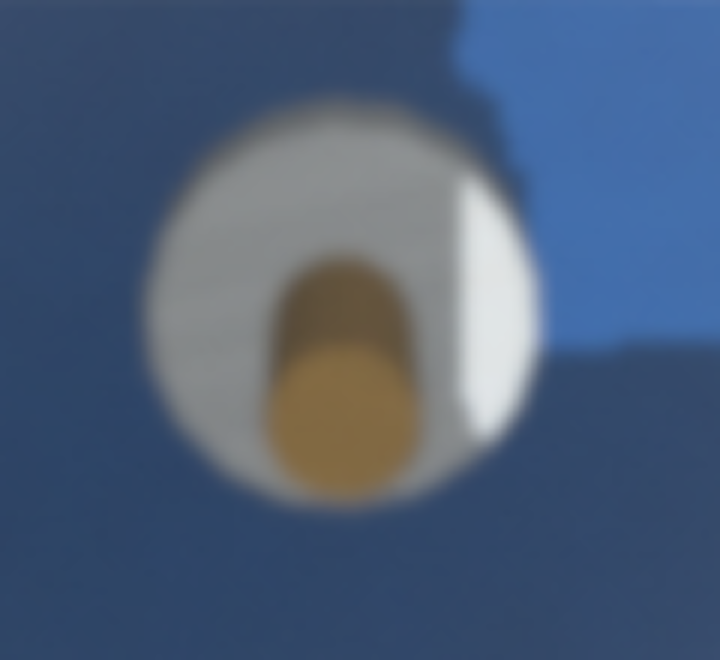

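{"method": "servo_tool", "body": {
  "plan": [
    [60,0.001,0.035,0.001,0,0,0],
    [60,0.001,0.07,0.001,0,0,0],
    [60,0.001,0.105,0.001,0,0,0],
    [60,0.001,0.135,0.001,0,0,0],
    [60,0.001,0.155,0.001,0,0,0],
    [60,0.001,0.166,0.001,0,0,0],
    [60,0.001,0.166,0.001,0,0,0],
    [60,0.001,0.166,0.001,0,0,0],
    [0,0.001,0.166,0.001,0,0,0],
    [0,0.001,0.166,0.001,0,0,0],
    [0,0.001,0.166,0.001,0,0,0],
    [0,0.001,0.166,0.001,0,0,0],
    [0,0.001,0.166,0.001,0,0,0],
    [0,0.001,0.166,0.001,0,0,0],
    [0,0.001,0.166,0.001,0,0,0]
  ]
}}

```text
time_s: 11.53
tcp_pos: [0.6164, 0.0019, 0.0608]
tool_rot: [-1.192, 1.234, -1.235]
wrist_force: [0.3, 0.4, 1.9]
opening: 0.0
```

```bash
python3 - <<'E'
from h import *
st()
c=get_calibration("wrist");f=grab_frame("wrist");cv2.imwrite("pics/w12.png",cv2.resize(f,None,fx=1.5,fy=1.5))
E
```

```text
11.53 [0.6164 0.0019 0.0608] yaw -92.0 y [ 0.0011 -0.     -1.    ] F [0.3 0.4 1.9] op 0.0 v 0.001
```

View pics/w12.png

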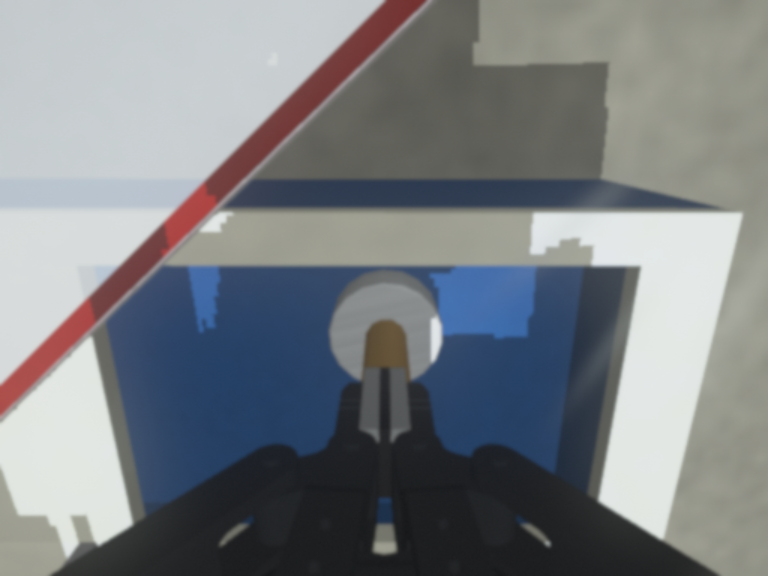

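```bash
python3 - <<'E'
from h import *
st()
c=get_calibration("wrist")
for p in((.615,.002,.078),(.615,.002,.03),(.615,.002,.008)): print(proj("wrist",p,c)*1.5)
o=get_obs();t=o['tcp_pos']
print("tip",proj("wrist",t-[0,0,.014],c)*1.5,proj("wrist",t,c)*1.5)
s=grab_frame("scene");crop(0,s,225,150,335,250,7,"pics/s12.png")
f=cv2.imread("pics/w12.png");crop(0,f,300,250,470,400,4,"pics/w12c.png")
E
```

```text
11.58 [0.6164 0.0018 0.0608] yaw -92.01 y [ 0.0012 -0.     -1.    ] F [-0.  -0.3  2.3] op 0.0001 v 0.001
[385.59602717 394.2065084 ]
[385.29440743 335.99273415]
[385.1960626  317.01180299]
tip [385.71943095 350.02684778] [385.83110026 366.54837205]
```

View pics/s12.png

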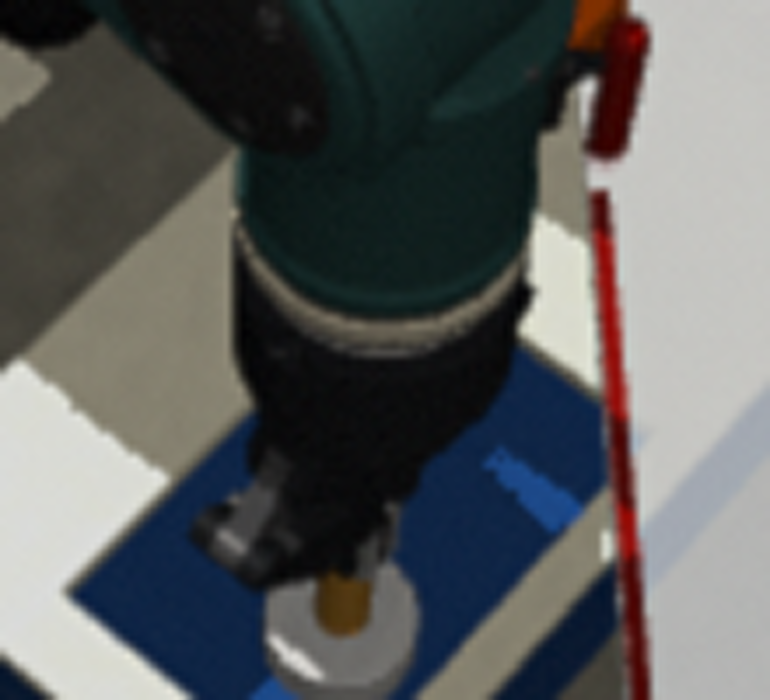

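View pics/w12c.png

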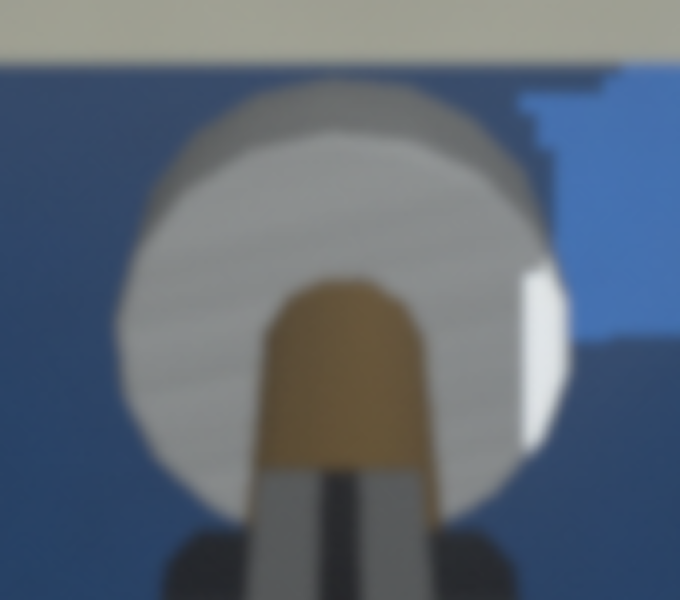

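```bash
python3 - <<'E'
from h import *
s=grab_frame("scene");crop(0,s,245,205,295,250,14,"pics/s13.png")
X=lambda p:((proj("scene",p)-[245,205])*14).round()
t=get_obs()['tcp_pos'];print(t)
for n,p in (("stem top",(.615,.002,.078)),("stem base",(.615,.002,.03)),("tcp",t),("tip",t-[0,0,.014]),("tip+x",t+[.011,0,-.014]),("tip-x",t+[-.011,0,-.014])): print(n,X(p))
E
```

```text
[0.61639841 0.00184072 0.06078292]
stem top [410. 311.]
stem base [398. 443.]
tcp [412. 366.]
tip [409. 404.]
tip+x [465. 444.]
tip-x [354. 364.]
```

View pics/s13.png

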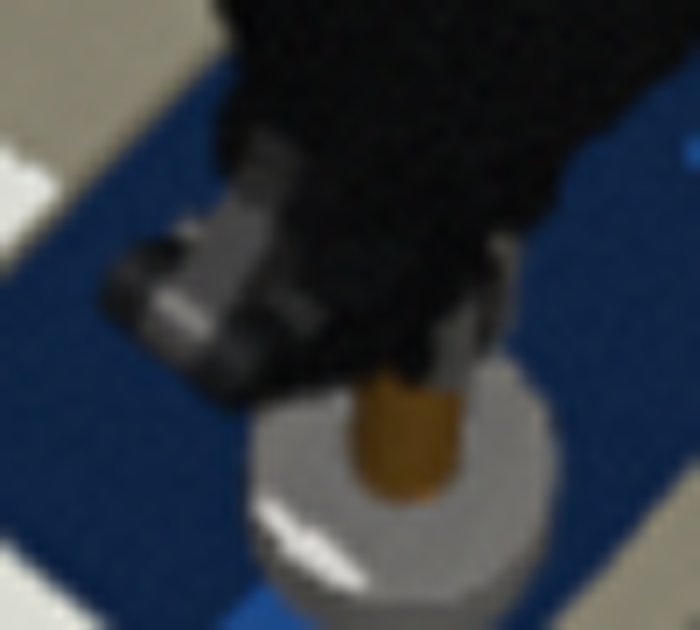

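{"method": "servo_tool", "body": {
  "plan": [
    [0,0,-0.01,0,0,0,0],
    [0,0,-0.025,0,0,0,0],
    [0,0,-0.04,0,0,0,0],
    [0,0,-0.04,0,0,0,0]
  ]
}}

```text
time_s: 12.02
tcp_pos: [0.6181, 0.0018, 0.104]
tool_rot: [-1.188, 1.23, -1.238]
wrist_force: [0.7, 0.8, 0.3]
opening: 0.0
```

```bash
python3 - <<'E'
from h import *
st()
c=get_calibration("wrist");f=grab_frame("wrist");cv2.imwrite("pics/w14.png",cv2.resize(f,None,fx=1.5,fy=1.5));np.save("w14.npy",[c],allow_pickle=True)
s=grab_frame("scene");crop(0,s,235,190,300,250,11,"pics/s14.png")
E
```

```text
12.02 [0.6181 0.0018 0.104 ] yaw -92.0 y [ 6.3e-03 -4.0e-04 -1.0e+00] F [0.7 0.8 0.3] op 0.0 v 0.041
```

View pics/w14.png

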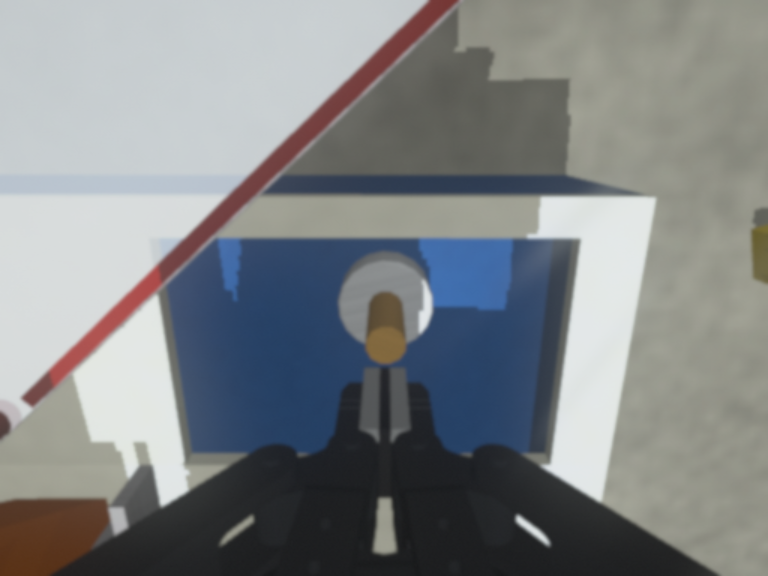

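View pics/s14.png

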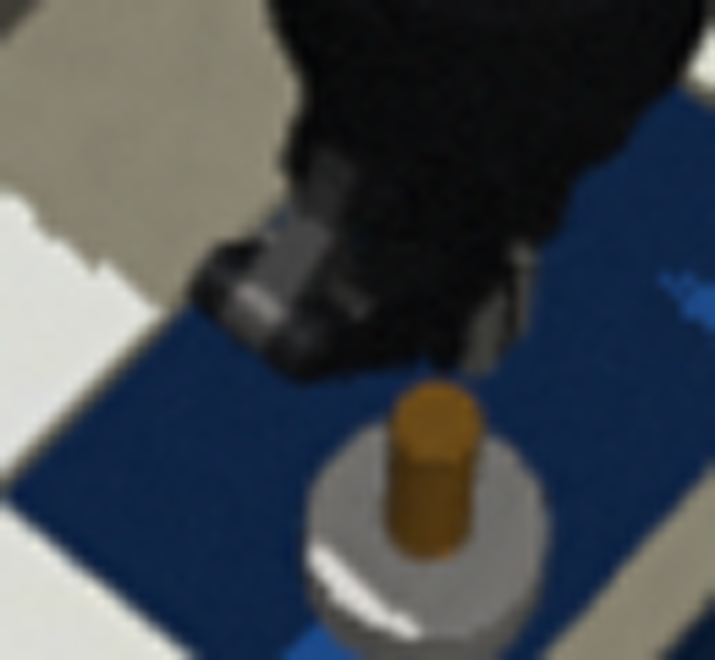

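```bash
python3 - <<'E'
from h import *
from scipy.optimize import least_squares
o,M=st();t=o['tcp_pos'];c=np.load("w14.npy",allow_pickle=True)[0]
s=get_calibration("scene")
for name,w,sc in (("a",(408,367),(495,374)),("b",(408,367),(465,368)),("c",(386,367),(480,372)),("stemtop",(386,344),(437,415))):
    wr=np.array(w)/1.5; sr=np.array([235+(sc[0]+.5)/11-.5,190+(sc[1]+.5)/11-.5])
    r=least_squares(lambda p:np.r_[proj("wrist",p,c)-wr,proj("scene",p,s)-sr],t)
    print(name,r.x.round(4),"tool",(M.T@(r.x-t)).round(4),"res",r.fun.round(1))
E
```

```text
12.12 [0.6164 0.0019 0.1007] yaw -92.0 y [ 0.0014 -0.     -1.    ] F [-0.1 -0.3  0.7] op -0.0 v 0.035
a [ 0.6312 -0.0056  0.13  ] tool [ 0.0069 -0.0292  0.0151] res [ 0.  -0.1 -0.1 -0.4]
b [ 0.6262 -0.0058  0.1207] tool [ 0.0074 -0.02    0.0101] res [-0.1  0.2  0.3  0.9]
c [0.6227 0.0015 0.113 ] tool [ 0.0002 -0.0122  0.0064] res [ 0.2 -0.3 -0.4 -1.3]
stemtop [0.6153 0.0017 0.0782] tool [ 0.0003  0.0225 -0.0011] res [-0.   0.   0.   0.1]
```

{"method": "servo_tool", "body": {
  "plan": [
    [60,0,0,0,0,0,0],
    [60,0,0,0,0,0,0],
    [60,0,0,0,0,0,0],
    [60,0,0,0,0,0,0],
    [60,0,0.02,0,0,0,0],
    [60,0,0.035,0,0,0,0],
    [60,0,0.05,0,0,0,0],
    [60,0,0.055,0,0,0,0],
    [60,0,0.06,0,0,0,0],
    [60,0,0.06,0,0,0,0]
  ]
}}

```text
time_s: 12.95
tcp_pos: [0.6154, 0.002, 0.039]
tool_rot: [-1.194, 1.236, -1.234]
wrist_force: [-0.4, -1.4, -0.4]
opening: 0.0514
```

```bash
python3 - <<'E'
from h import *
st()
c=get_calibration("wrist");f=grab_frame("wrist");cv2.imwrite("pics/w15.png",cv2.resize(f,None,fx=1.5,fy=1.5));np.save("w15.npy",[c],allow_pickle=True)
s=grab_frame("scene");crop(0,s,235,190,300,250,11,"pics/s15.png")
E
```

```text
12.95 [0.6154 0.002  0.039 ] yaw -92.0 y [-1.9e-03  2.0e-04 -1.0e+00] F [-0.4 -1.4 -0.4] op 0.0514 v 0.023
```

View pics/w15.png

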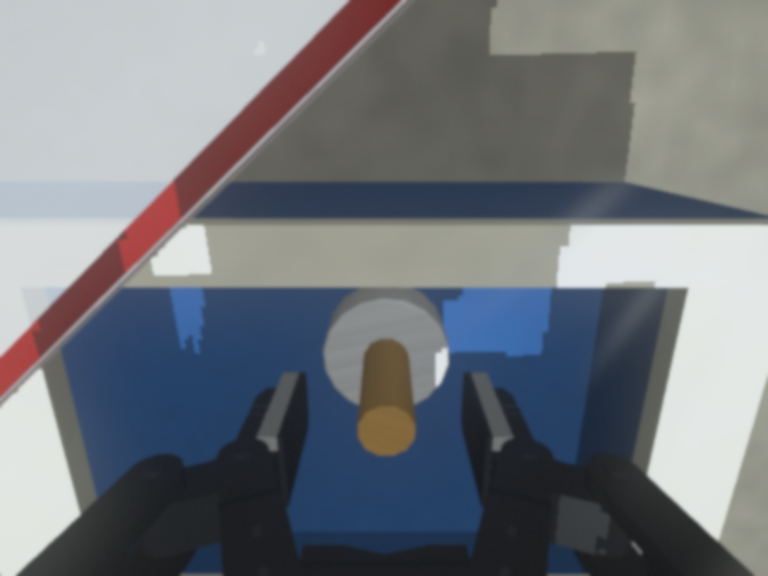

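View pics/s15.png

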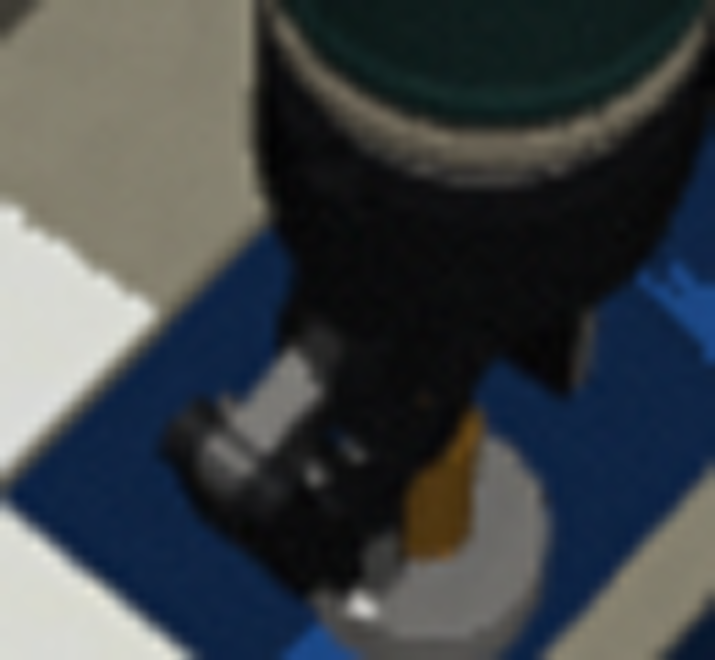

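{"method": "servo_tool", "body": {
  "plan": [
    [60,0,0.004,0,0,0,0],
    [0,0,0.004,0,0,0,0],
    [0,0,0.004,0,0,0,0],
    [0,0,0.004,0,0,0,0],
    [0,0,0.004,0,0,0,0],
    [0,0,0.004,0,0,0,0],
    [0,0,0.004,0,0,0,0],
    [0,0,0.004,0,0,0,0]
  ]
}}

```text
time_s: 13.72
tcp_pos: [0.6164, 0.0017, 0.0366]
tool_rot: [-1.192, 1.234, -1.236]
wrist_force: [-0.7, -1.5, 2.7]
opening: 0.016
```

```bash
python3 - <<'E'
from h import *
st()
c=get_calibration("wrist");f=grab_frame("wrist");cv2.imwrite("pics/w16.png",cv2.resize(f,None,fx=1.5,fy=1.5));np.save("w16.npy",[c],allow_pickle=True)
s=grab_frame("scene");crop(0,s,235,190,300,250,11,"pics/s16.png")
E
```

```text
13.72 [0.6164 0.0017 0.0366] yaw -92.0 y [ 1.e-03 -3.e-04 -1.e+00] F [-0.7 -1.5  2.7] op 0.016 v 0.001
```

View pics/w16.png

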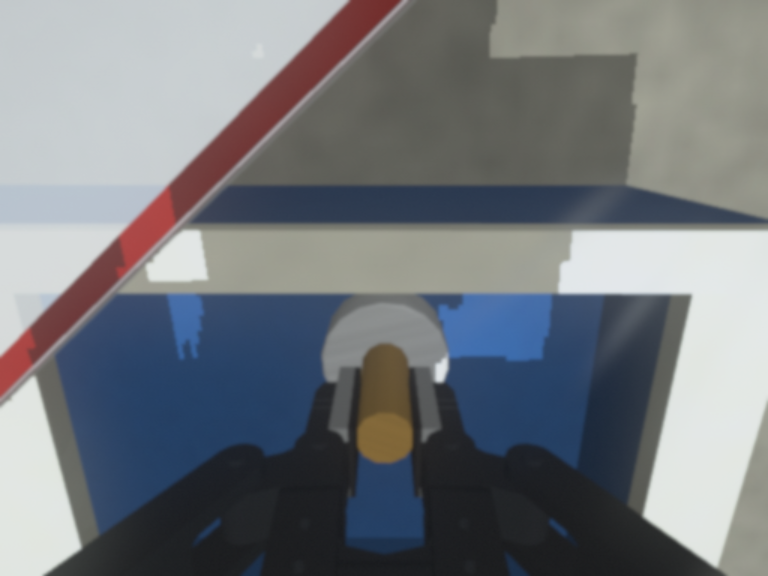

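View pics/s16.png

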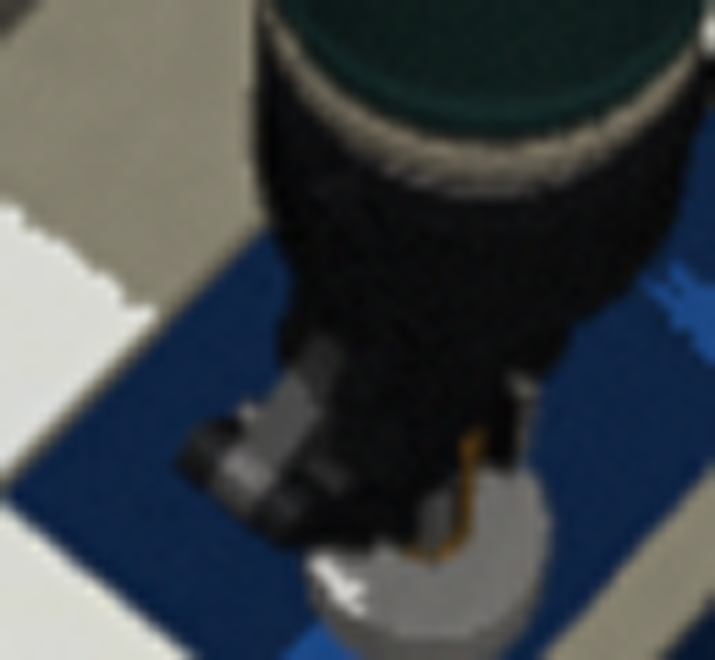

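{"method": "servo_tool", "body": {
  "plan": [
    [0,0,-0.01,0,0,0,0],
    [0,0,-0.03,0,0,0,0],
    [0,0,-0.055,0,0,0,0],
    [0,0,-0.085,0,0,0,0],
    [0,0,-0.12,0,0,0,0],
    [0,0,-0.155,0,0,0,0],
    [0,0,-0.19,0,0,0,0],
    [0,0,-0.225,0,0,0,0],
    [0,0,-0.25,0,0,0,0],
    [0,0,-0.26,0,0,0,0],
    [0,0,-0.26,0,0,0,0]
  ]
}}

```text
time_s: 14.73
tcp_pos: [0.6169, 0.0021, 0.2996]
tool_rot: [-1.188, 1.23, -1.237]
wrist_force: [0.2, 0.1, -2.1]
opening: 0.0162
```

```bash
python3 - <<'E'
from h import *
goto(.43,.13,.30,-92)
goto(.439,.388,.30,-82)
c=get_calibration("wrist");f=grab_frame("wrist");cv2.imwrite("pics/w17.png",cv2.resize(f,None,fx=1.5,fy=1.5));np.save("w17.npy",[c],allow_pickle=True)
s=grab_frame("scene");cv2.imwrite("pics/s17.png",s)
E
```

```text
14.73 [0.6169 0.0021 0.2996] yaw -91.98 y [ 6.e-03 -1.e-04 -1.e+00] F [ 0.2  0.1 -2.1] op 0.0162 v 0.092
shift [-0.1214 -0.0015 -0.1912] ay 0.02
14.73 [0.6169 0.0021 0.2996] yaw -91.98 y [ 6.e-03 -1.e-04 -1.e+00] F [ 0.2  0.1 -2.1] op 0.0162 v 0.092
shift [-0.3795 -0.0015 -0.1911] ay -9.98
```

View pics/w17.png

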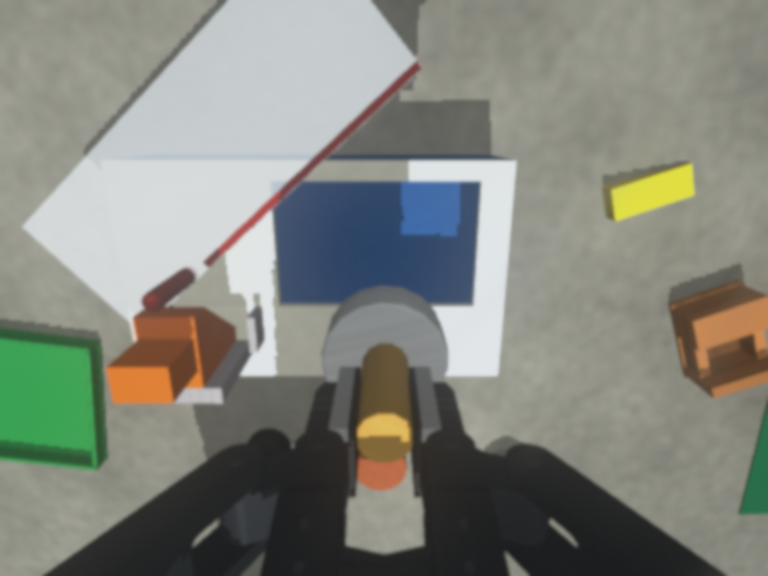

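View pics/s17.png

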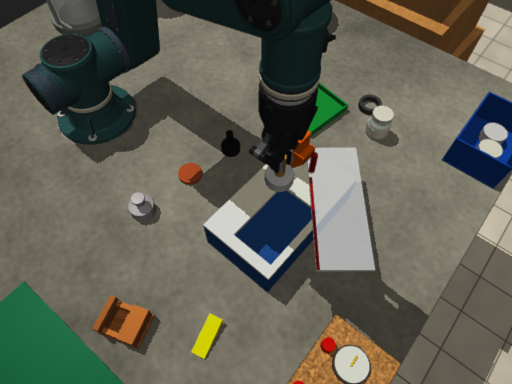

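{"method": "servo_tool", "body": {
  "plan": [
    [0,-0.01,0,-0.02,0,0,0],
    [0,-0.025,0,-0.05,0,0,0],
    [0,-0.04,0,-0.085,0,0,0],
    [0,-0.06,0,-0.12,0,0,0],
    [0,-0.08,0,-0.15,0,0,0],
    [0,-0.105,0,-0.175,0,-3,0],
    [0,-0.14,0,-0.188,0,-7,0],
    [0,-0.18,0,-0.191,0,-11,0],
    [0,-0.22,0,-0.191,0,-16,0],
    [0,-0.26,0,-0.191,0,-20,0],
    [0,-0.3,0,-0.191,0,-24,0],
    [0,-0.335,0,-0.191,0,-28,0],
    [0,-0.36,0,-0.191,0,-30,0],
    [0,-0.374,0,-0.191,0,-30,0],
    [0,-0.38,0.01,-0.191,0,-30,0],
    [0,-0.38,0.03,-0.191,0,-30,0],
    [0,-0.38,0.05,-0.191,0,-30,0],
    [0,-0.38,0.05,-0.191,0,-30,0],
    [0,-0.38,0.05,-0.191,0,-30,0]
  ]
}}

```text
time_s: 16.42
tcp_pos: [0.4376, 0.3864, 0.2431]
tool_rot: [-1.407, 0.846, -0.843]
wrist_force: [0.1, 0.3, -1.5]
opening: 0.0161
```

```bash
python3 - <<'E'
from h import *
st()
c=get_calibration("wrist");f=grab_frame("wrist");cv2.imwrite("pics/w18.png",cv2.resize(f,None,fx=1.5,fy=1.5));np.save("w18.npy",[c],allow_pickle=True)
s=grab_frame("scene");crop(0,s,225,40,385,160,5,"pics/s18.png")
E
```

```text
16.42 [0.4376 0.3864 0.2431] yaw -62.12 y [-0.0049 -0.004  -1.    ] F [ 0.1  0.3 -1.5] op 0.0161 v 0.071
```

View pics/w18.png

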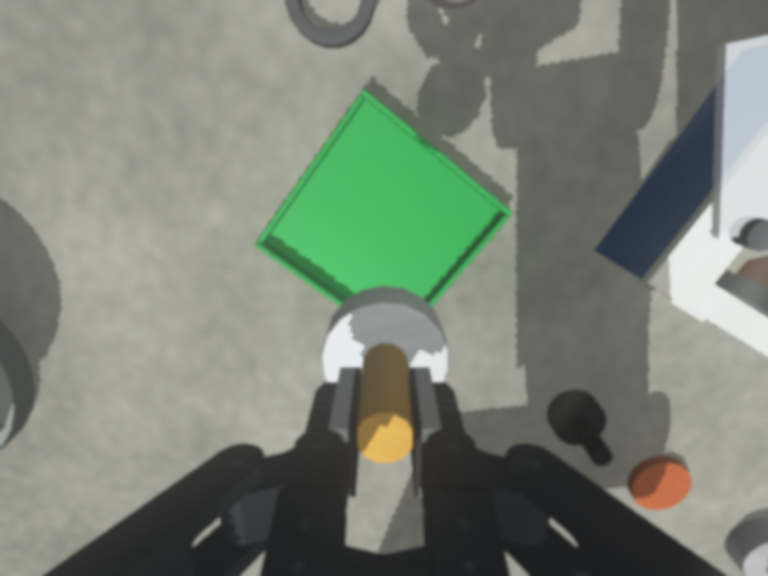

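View pics/s18.png

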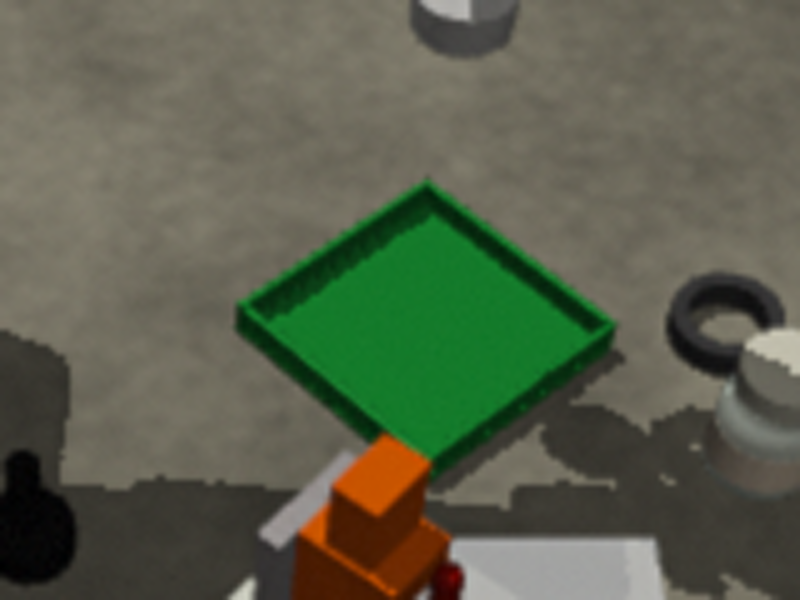

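```bash
python3 - <<'E'
from h import *
c=np.load("w18.npy",allow_pickle=True)[0]
a=atz("wrist",510/1.5,213/1.5,.022,c);b=atz("wrist",258/1.5,243/1.5,.022,c);print((a+b)/2,np.linalg.norm(a-b))
P=[atz("scene",225+x/5,40+y/5,.022) for x,y in((427,182),(615,325),(435,462),(237,306))];print(np.mean(P,0))
# cap disc pos
print(atz("wrist",385/1.5,350/1.5,.2431-.0366+.03,c))
goto(.4385,.389,.0345,-62)
E
```

```text
[0.44246278 0.39041663 0.022     ] 0.2040332403160263
[0.44613799 0.38769287 0.022     ]
[0.44094381 0.38825289 0.2365    ]
16.52 [0.4388 0.3875 0.2469] yaw -62.09 y [ 8.e-04  3.e-04 -1.e+00] F [ 0.3 -0.3 -0.8] op 0.016 v 0.032
shift [-1.400e-03  2.124e-01  2.000e-04] ay -0.09
```

{"method": "servo_tool", "body": {
  "plan": [
    [0,0,0.02,0.002,0,0,0],
    [0,0,0.055,0.002,0,0,0],
    [0,0,0.09,0.002,0,0,0],
    [0,0,0.125,0.002,0,0,0],
    [0,0,0.155,0.002,0,0,0],
    [0,0,0.18,0.002,0,0,0],
    [0,0,0.195,0.002,0,0,0],
    [0,0,0.2,0.002,0,0,0],
    [0,0,0.2,0.002,0,0,0],
    [0,0,0.2,0.002,0,0,0]
  ]
}}

```text
time_s: 17.35
tcp_pos: [0.4415, 0.3899, 0.0482]
tool_rot: [-1.398, 0.841, -0.843]
wrist_force: [-0.3, 0.6, -1.7]
opening: 0.016
```

```bash
python3 - <<'E'
from h import *
st()
E
```

```text
17.35 [0.4415 0.3899 0.0482] yaw -62.03 y [ 0.0028  0.0021 -1.    ] F [-0.3  0.6 -1.7] op 0.016 v 0.02
```

{"method": "servo_tool", "body": {
  "plan": [
    [0,0,0.004,0,0,0,0],
    [0,0,0.008,0,0,0,0],
    [0,0,0.011,0,0,0,0],
    [0,0,0.012,0,0,0,0],
    [0,0,0.012,0,0,0,0],
    [0,0,0.012,0,0,0,0]
  ]
}}

```text
time_s: 17.85
tcp_pos: [0.4401, 0.3893, 0.0341]
tool_rot: [-1.402, 0.842, -0.842]
wrist_force: [-0.3, 0.2, -2.3]
opening: 0.016
```

```bash
python3 - <<'E'
from h import *
st()
E
```

```text
17.85 [0.4401 0.3893 0.0341] yaw -62.0 y [-0.  0. -1.] F [-0.3  0.2 -2.3] op 0.016 v 0.006
```

Not yet in contact; a few more millimetres, slowly.

{"method": "servo_tool", "body": {
  "plan": [
    [0,0,0.001,0,0,0,0],
    [0,0,0.002,0,0,0,0],
    [0,0,0.002,0,0,0,0],
    [0,0,0.002,0,0,0,0]
  ]
}}

```text
time_s: 18.18
tcp_pos: [0.4406, 0.3896, 0.0337]
tool_rot: [-1.4, 0.841, -0.842]
wrist_force: [-2.0, -2.1, 6.0]
opening: 0.0159
```

```bash
python3 - <<'E'
from h import *
st()
E
```

```text
18.18 [0.4406 0.3896 0.0337] yaw -62.0 y [ 1.3e-03  9.0e-04 -1.0e+00] F [-2.  -2.1  6. ] op 0.0159 v 0.001
```

{"method": "servo_tool", "body": {
  "plan": [
    [0,0,-0.0015,0,0,0,0],
    [0,0,-0.0015,0,0,0,0],
    [30,0,-0.0015,0,0,0,0],
    [50,0,-0.0015,0,0,0,0],
    [60,0,-0.0015,0,0,0,0],
    [60,0,-0.0015,0,0,0,0],
    [60,0,-0.0015,0,0,0,0],
    [60,0,-0.015,0,0,0,0],
    [60,0,-0.04,0,0,0,0],
    [60,0,-0.08,0,0,0,0],
    [60,0,-0.12,0,0,0,0],
    [60,0,-0.16,0,0,0,0],
    [60,0,-0.2,0,0,0,0],
    [60,0,-0.2,0,0,0,0],
    [60,0,-0.2,0,0,0,0]
  ]
}}

```text
time_s: 19.43
tcp_pos: [0.4416, 0.3904, 0.2367]
tool_rot: [-1.393, 0.838, -0.844]
wrist_force: [-0.2, 0.4, -0.9]
opening: 0.0512
```

```bash
python3 - <<'E'
from h import *
st()
c=get_calibration("wrist");f=grab_frame("wrist");cv2.imwrite("pics/w19.png",cv2.resize(f,None,fx=1.5,fy=1.5));np.save("w19.npy",[c],allow_pickle=True)
s=grab_frame("scene");cv2.imwrite("pics/s19r.png",s);crop(0,s,225,40,385,280,2.5,"pics/s19.png")
E
```

```text
19.43 [0.4416 0.3904 0.2367] yaw -62.0 y [ 0.0071  0.0052 -1.    ] F [-0.2  0.4 -0.9] op 0.0512 v 0.099
```

View pics/w19.png

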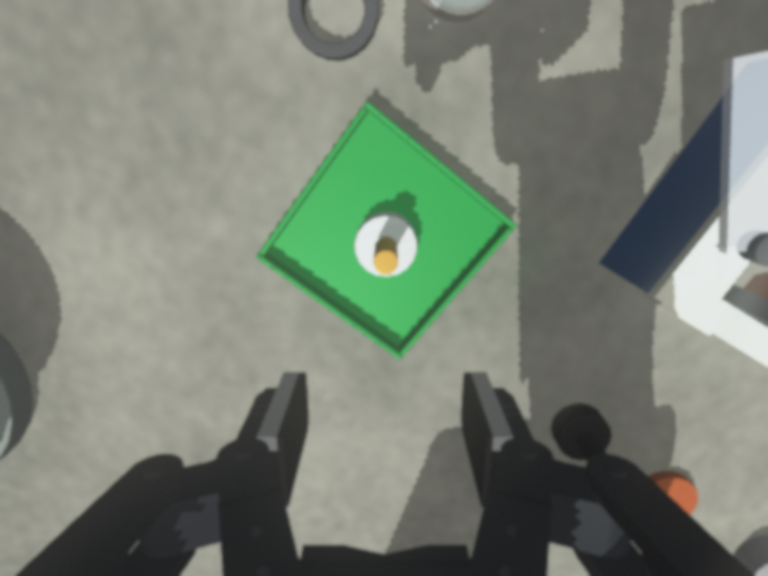

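View pics/s19.png

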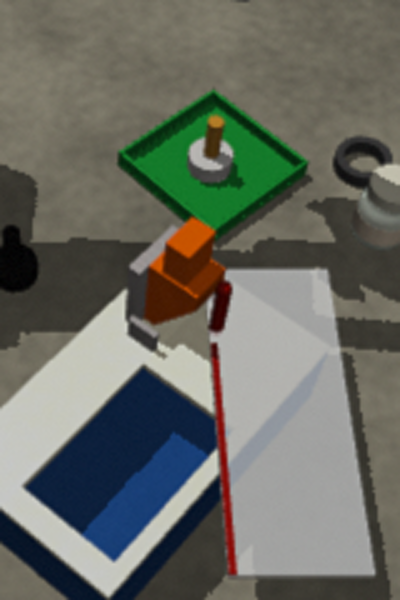

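```bash
python3 - <<'E'
from h import *
c=np.load("w19.npy",allow_pickle=True)[0]
W=lambda x,y,z:atz("wrist",x/1.5,y/1.5,z,c)
t=np.mean([W(x,y,.022) for x,y in((368,103),(514,226),(400,355),(260,256))],0);d=W(386,243,.027);top=W(385.5,262,.075)
print("tray",t.round(4),"disc",d.round(4),"stem top",top.round(4),"off",np.linalg.norm((d-t)[:2]).round(4),"tilt",(np.linalg.norm((top-d)[:2])/.048).round(3))
st()
E
```

```text
tray [0.4425 0.3904 0.022 ] disc [0.4418 0.3896 0.027 ] stem top [0.4393 0.3888 0.075 ] off 0.001 tilt 0.055
19.53 [0.4399 0.3891 0.2312] yaw -62.0 y [-1.e-03 -7.e-04 -1.e+00] F [-0.  -0.3 -0.4] op 0.0509 v 0.041
```

```bash
python3 - <<'E'
from plant import *
print(finish_job())
E
```

```text
the job is handed in; nothing more can be done
None
```

I propped the hatch open with the wedge, moved the cap to the green tray and handed the job in at about 19.5 s. The hand-in gives no verdict.

**Wedge:** It went down into the gap with its slope towards the red post. I pressed until the chest pushed back with about 12 N, moved it back against the stop and let go. The hatch measured about 0.70 rad in the wrist picture. The last scene picture still shows the wedge upright and the hatch open. In the pictures the foot sits on the chest top to within about 5 mm, against the 14 mm allowed.

**Cap:** It stands in the tray about 1 mm from the centre by the last wrist picture. The measured tilt is about 0.05 rad against the 0.15 allowed, and that is roughly the measuring error. The gripper is open and about 0.2 m above it, with no contact force.

**What went wrong or disagreed:**
- **First cap grasp:** It closed on nothing, at a tool height of 61 mm. The pictures put the shut fingertips about 20 mm behind the tool point, not 14 mm ahead of it as stated. I went 24 mm lower, and the second grasp held.
- **Wedge height:** The tool height at seating was about 6 mm lower than I expected. My guess is that the wedge sat about 6 mm above the table in its stand.
- **Cameras:** The views differed by about 4 mm on where the stop is. I used the wrist camera's value.

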